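Spot the stand feet under the punch and lay them in the tray

TASK

Spot every plywood stand foot on the press, the longest first and the shortest last: lay it flat on the carriage with its long edge against the fence, bring its marked ring under the punch point by sliding the foot along the fence and turning the feed knob, and press the punch cap fully down. Then lay each foot flat in a lane of its own in the tray, all with the fin at the end that the arrows on the tray floor point to. Do not knock over the paint pots or the glue bottle.

Things in the scene. Friction and masses are not known exactly. Their poses are not given: they have to be found in the camera images.
- foot_long_fin (a point): middle of the fin of the longest stand foot (may be absent): plywood strip 150 x 40 x 8 mm, on it an upright fin to hold it by, 12 mm thick (x), 30 long (y), rising 44 above the strip. The point is 30 mm above the underside, 22 below the fin's top, on the centre line, 21 mm from one end. z up, y along the strip from fin to marked end, x across. About 45 g
- foot_long_mark (a point): marked spot of that foot: a dark ring 8 mm inside, on the strip's upper face, 18 mm from the end away from the fin, 7 mm off the centre line to the +x side; it lies at (7, 111, -22) mm in the fin point's frame. Same axes
- foot_mid_fin (a point): middle of the fin of the middle stand foot (may be absent): plywood strip 130 x 40 x 8 mm, on it an upright fin to hold it by, 12 mm thick (x), 30 long (y), rising 44 above the strip. The point is 30 mm above the underside, 22 below the fin's top, on the centre line, 21 mm from one end. z up, y along the strip from fin to marked end, x across. About 39 g
- foot_mid_mark (a point): marked spot of that foot: a dark ring 8 mm inside, on the strip's upper face, 18 mm from the end away from the fin, 7 mm off the centre line to the -x side; it lies at (-7, 91, -22) mm in the fin point's frame. Same axes
- foot_short_fin (a point): middle of the fin of the shortest stand foot (may be absent): plywood strip 110 x 40 x 8 mm, on it an upright fin to hold it by, 12 mm thick (x), 30 long (y), rising 44 above the strip. The point is 30 mm above the underside, 22 below the fin's top, on the centre line, 21 mm from one end. z up, y along the strip from fin to marked end, x across. About 33 g
- foot_short_mark (a point): marked spot of that foot: a dark ring 8 mm inside, on the strip's upper face, 18 mm from the end away from the fin, on the centre line; it lies at (0, 71, -22) mm in the fin point's frame. Same axes
- punch_point (a point): where the punch point comes down, 34.5 mm above the table, at a foot's upper face. The press is a fixed grey stand, base 112 x 270 mm, with a column (30 x 32 mm) 82 mm behind the point (+x) and an arm (26 mm wide, 78 to 100 mm above the table) reaching forward over it. Axes of the press: z up, x to the column, y along the carriage. The needle hangs 10 mm above
- punch_cap (a point): top of the punch's black round cap (28 mm across), straight above the punch point, 125 mm above the table at rest; press it down from above with closed fingers
- needle (a point): the end of the punch needle, which moves with the punch: 44.5 mm above the table at rest, at the face of a foot on the carriage when the punch is pressed fully down. Axes as the press
- punch (a joint): how far the punch is pressed down, m: 0 at rest, 0.010 at its stop; a spring gives about 2 N at first and 6 N at the stop, and lifts it again
- fence (a point): foot of the fence's front face, at the carriage's flat top (26 mm above the table). Axes as the press: x to the back, y along the fence. The fence is 5.5 mm high, 7 thick. The flat reaches 56 mm to the front, to a lip 5 mm thick, as high as the fence, and from y = -110 to +110 mm along. The centre line of a foot against the fence is 20 mm in front (x = -20). The carriage moves by its knob; it resists 6 N
- carriage (a joint): carriage position, m, 0 to 0.034, grows towards the column (+x of the press)
- knob_grip (a point): middle of the round black feed knob that stands on the carriage and travels with it: 34 mm across, 30 mm high, top 14 mm above this point, on a thin post, 86 mm above the table, axis upright. From the fence point it lies 27 mm to the front and 128 mm to +y
- feed_knob (a joint): angle of the feed knob, rad, 0 to 3.4, grows anticlockwise seen from above; each rad moves the carriage, and the knob with it, 10 mm towards the column (+x). It turns with about 0.1 N m and stays where it is left
- tray: grey plastic tray, fixed, 170 (x) x 152 (y) mm, 13 mm high; origin under its centre. Two ribs along x part it into three lanes, each 45 mm wide and 162 long inside, middles at y = -49, 0 and +49 mm; lane floors are 4 mm above the table. Dark arrows on the floors point to its +x end, whose wall has small gaps
- lamp_clamp (a point): where the white magnifier lamp is clamped at the table's far right edge: from here its thin post and arm rise nearly upright to 0.5 m, leaning up to 90 mm to +y, and then reach out to the right (-y) at 0.3 to 0.5 m over the table's edge. Keep the arm clear of it
- vice_mid (a point): middle of the small blue vice in front of the press, fixed: foot 90 mm across, jaws and screw 50 x 130 mm, 108 mm high; this point is half-way up
- pot_a: small paint pot, 33 mm across, 34 mm high, origin under its middle: a bystander
- pot_b: paint pot, 38 mm across, 42 mm high, origin under its middle: a bystander
- glue: small glue bottle, 30 mm across, 61 mm high, origin under its middle: a bystander

How it is judged:
By the outcome, as a careful person would: the job done as asked, in the order asked, and still so for the second after the job is handed in, with the robot touching nothing.
Of foot_long, foot_mid, foot_short only 2 to 3 are there at a start; the rules pass over those that are not, and their reading is None.
At some moment in a run one of foot_long, foot_mid, foot_short may be knocked a few centimetres aside while the robot is not near it.
It also fails if it takes over 210 s, if anything falls off the work surface, if the arm or the gripper's body presses on something with over 40 N, if the wrist force passes 120 N, or if a joint passes its speed limit or range.

ROBOT

A 6-joint arm with a two-finger parallel gripper is mounted at the origin on the work surface; the furniture and walls round the work are solid. World frame = base frame: x ahead of the robot, y to its left, z up, the work surface at z = 0. Lengths are in m, angles in rad, forces in N, time in s.
With the tool pointing down it reaches from about 0.375 to 0.9 m from the base axis. Payload 3.1 kg.
Tool frame: the origin (TCP) lies midway between the tips of the shut fingers; the grasp point (between the pads) lies 19 mm behind it (pinch_z is the distance from the TCP to the grasp point, in m); y points along the fingers, z is the direction in which the jaws open and shut, and the axes are right-handed (so a half turn about y gives the same grasp; the last joint's range is limited). The gripper opens to 87 mm and grips with 3 to 60 N. Pads are 19 mm wide; open, the fingers measure 117 mm over their backs; the gripper's body (75 mm by 190 mm) begins 51 mm behind the grasp point.
Start: joints at [1.081, 0.527, 1.433, -0, 1.181, -0.178], TCP at [0.191, 0.595, 0.223] pointing down, gripper open.
Joint ranges: [-3.08, 3.08], [-0.75, 2.2], [0.22, 2.44], [-1.43, 4.57], [0, 2.65], [-2.85, 2.85]. Speed limits (rad/s): [2.79, 2.79, 3.14, 3.14, 3.14, 3.14].

INTERFACE

Orientations are given as a unit quaternion [x, y, z, w].
In Python, from rig import * gives the robot as it stands.
- The arm moves only by the tool drive_tool, never from a script. Its argument "plan" is a list of rows, each a list of 7 numbers: the shift along the tool's x, y, z in mm, then the turn, a rotation vector about the tool's x, y, z in degrees, then the finger opening in mm, from 0 to 87. A call has 1 to 10 rows; each row is the pose to reach, as a shift and turn from the pose commanded when the call began, along the tool's axes at that moment; what a row does not reach only later rows make up. A row lasts 1/10 s, in which the tool goes at most 50 mm and 8.59 degrees, less where a joint would pass 70% of its speed; a pose out of reach is approached as far as the arm can. A call with a gripper value outside its range is refused whole. The fingers move at their own pace and stop on an object; "newtons" is the grip in N (left out, the last holds). Time passes only in rows, so rows that repeat a pose let the fingers close. It gives the time, the measured TCP pose, the force and the opening at its end, in the units of the state.
- get_obs(): the state, without advancing time (a new reading comes with each control period).
- camera(name): name is "side" or "top" or "wrist"; returns the picture (420x560x3 uint8, blue, green, red); there is no depth.
- get_calibration(name): a dict with "fx", "fy", "cx", "cy" (pixels), "origin" and "rotation" of the camera in the world; the wrist camera has in their place "tool_from_camera" (4x4, takes a point from camera to tool coordinates, whose origin is the TCP and whose axes are the tool frame's). Camera axes: x right, y down, z forward; pixel columns grow to the right and rows downward; lengths in m; the calibration is good to about 2 mm. A picture is of the moment at which its call begins: read the wrist's pose just before it. get_calibration takes no time and is no camera call.
- hand_in(): hands the job in, once; it reports no verdict.
Trained networks look in the newest picture that a camera, given by its name, has taken for a name from the list of things; names that differ only in an ending like _2 or _b are one class to them, and where a whole thing is asked for, a point or a joint stands for the part that bears it (a point fixed in the world has none). Each returns a list of dicts, best first, with "conf" (0 to 1); they miss things now and then, are a little off and sometimes report something else, mostly with a low value. They report only what shows in the picture. A call takes as long as a camera call.
- spot_in(camera, target): "location" ([column, row] in pixels, amid what is visible of it).
- mark_of(camera, target): "location" ([column, row] in pixels: a listed point, or the origin of a listed thing).
The state is a dict: "time": time; "q": joint angles; "joint_velocities": joint speeds; "joint_torque": joint torques, N m; "position": TCP position; "tool_rot": TCP orientation; "ft_force": force on the tool from outside, world axes, zero at the start; "moment": the same for the moment, N m; "grip_width": finger opening in m.
Only numpy, scipy, OpenCV 4.12 (cv2) and the standard library are available. Lean on these libraries where they do the work, as an engineer would, in place of code of your own. Each camera call takes 0.05 s, during which the arm holds its last target. There are 200 camera calls.

## Working session

There is one attempt and no reset: what is moved stays moved. The work goes in short steps, Python scripts to look and compute and a tool call to move; the robot and the scene stay as the last step left them, time stands still between calls to the robot, and variables do not carry over. Pictures are saved under pics/ and viewed, about 12 in all and at most 16, crops included, and the job is handed in when it is done.

Besides the shell and the picture viewer there is one more tool, called after "Call:" as name(argument=value, ...) on one line, values as JSON. drive_tool: Moves the arm, as the interface text tells. Its arguments: {"type":"object","properties":{"plan":{"type":"array","items":{"type":"array","items":{"type":"number"}}},"newtons":{"type":"number"}},"required":["plan"]}

```bash
ls; mkdir -p pics; cat > h.py <<'E'
from rig import *
import numpy as np, cv2
from scipy.spatial.transform import Rotation as R
def ray(cam,px,obs=None):
    c=get_calibration(cam)
    d=np.array([(px[0]-c["cx"])/c["fx"],(px[1]-c["cy"])/c["fy"],1.0])
    if cam=="wrist":
        o=obs or get_obs(); T=np.array(c["tool_from_camera"]); Rt=R.from_quat(o["tool_rot"]).as_matrix()
        return Rt@T[:3,3]+np.array(o["position"]), Rt@T[:3,:3]@d
    return np.array(c["origin"]), np.array(c["rotation"])@d
def atz(cam,px,z,obs=None):
    o,d=ray(cam,px,obs); return o+d*(z-o[2])/d[2]
def proj(cam,p,obs=None):
    c=get_calibration(cam)
    if cam=="wrist":
        o=obs or get_obs(); T=np.array(c["tool_from_camera"]); Rt=R.from_quat(o["tool_rot"]).as_matrix()
        Rc=Rt@T[:3,:3]; oc=Rt@T[:3,3]+np.array(o["position"])
    else: Rc=np.array(c["rotation"]); oc=np.array(c["origin"])
    v=Rc.T@(np.array(p)-oc); return [c["fx"]*v[0]/v[2]+c["cx"],c["fy"]*v[1]/v[2]+c["cy"]]
E
python3 - <<'E'
from h import *
np.set_printoptions(precision=4,suppress=True)
o=get_obs();print(o["time"],o["position"],o["tool_rot"],R.from_quat(o["tool_rot"]).as_matrix())
for c in("top","side","wrist"):
    im=camera(c);cv2.imwrite(f"pics/{c}0.png",im);print(c,get_calibration(c))
Z=dict(foot_long_fin=.03,foot_mid_fin=.03,foot_short_fin=.03,foot_long_mark=.008,foot_mid_mark=.008,foot_short_mark=.008,punch_point=.0345,punch_cap=.125,fence=.026,knob_grip=.086,tray=0.,vice_mid=.054,pot_a=0.,pot_b=0.,glue=0.,lamp_clamp=0)
for n,z in Z.items():
  for c in("top","side"):
    for r in mark_of(c,n)[:2]: print(n,c,r["conf"],np.round(r["location"]),atz(c,r["location"],z)[:2])
E
```

```text
pics
0.0 [0.1908 0.5944 0.2216] [ 0.6993 -0.1097  0.1092 -0.6979] [[ 0.9521 -0.001   0.3058]
 [-0.3058 -0.0019  0.9521]
 [-0.0004 -1.     -0.0021]]
top {'fx': 502.1597885109261, 'fy': 502.1597885109261, 'cx': 275.23514716783365, 'cy': 205.88752679083743, 'origin': array([ 0.3327, -0.0836,  1.2647]), 'rotation': array([-0.7037,  0.708 , -0.0396,  0.0455])}
side {'fx': 406.8491001471309, 'fy': 406.8491001471309, 'cx': 279.32167102483646, 'cy': 206.58993371546285, 'origin': array([0.5017, 0.7184, 0.7474]), 'rotation': array([ 0.0122,  0.9012, -0.4332,  0.0055])}
wrist {'fx': 323.58621733801226, 'fy': 323.58621733801226, 'cx': 283.8652829929068, 'cy': 204.04454833534794, 'tool_from_camera': array([[-0.0002,  0.9707,  0.2405, -0.0659],
       [ 0.0004, -0.2405,  0.9707, -0.1621],
       [ 1.    ,  0.0003, -0.0004, -0.0004],
       [ 0.    ,  0.    ,  0.    ,  1.    ]])}Traceback (most recent call last):
  File "<stdin>", line 9, in <module>
  File "h.py", line 12, in atz
    o,d=ray(cam,px,obs); return o+d*(z-o[2])/d[2]
        ~~~^^^^^^^^^^^^
  File "h.py", line 10, in ray
    return np.array(c["origin"]), np.array(c["rotation"])@d
                                  ~~~~~~~~~~~~~~~~~~~~~~~^~
ValueError: matmul: Input operand 1 has a mismatch in its core dimension 0, with gufunc signature (n?,k),(k,m?)->(n?,m?) (size 3 is different from 4)
```

```bash
sed -i 's/np.array(c\["rotation"\])/R.from_quat(c["rotation"]).as_matrix()/' h.py
python3 - <<'E'
from h import *
np.set_printoptions(precision=4,suppress=True)
Z=dict(foot_long_fin=.03,foot_mid_fin=.03,foot_short_fin=.03,foot_long_mark=.008,foot_mid_mark=.008,foot_short_mark=.008,punch_cap=.125,fence=.026,knob_grip=.086,tray=0.,vice_mid=.054,pot_a=0.,pot_b=0.,glue=0.)
for n,z in Z.items():
  for c in("top","side"):
    for r in mark_of(c,n)[:2]: print(n,c,round(r["conf"],2),np.round(r["location"]),atz(c,r["location"],z)[:2])
a=cv2.imread("pics/top0.png");cv2.imwrite("pics/t.png",cv2.resize(a,(800,600),interpolation=cv2.INTER_CUBIC))
print(get_obs()["time"])
E
```

```text
foot_long_fin top 0.81 [373. 237.] [ 0.4042 -0.3137]
foot_long_fin top 0.35 [284. 184.] [ 0.5359 -0.0956]
foot_long_fin side 0.62 [312. 179.] [ 0.398  -0.3124]
foot_mid_fin top 0.79 [399. 215.] [ 0.4573 -0.3788]
foot_mid_fin side 0.98 [296. 169.] [ 0.4445 -0.3694]
foot_mid_fin side 0.64 [277. 204.] [ 0.5063 -0.1894]
foot_short_fin side 0.33 [334. 215.] [ 0.3527 -0.1355]
foot_long_mark top 0.81 [376. 193.] [ 0.5169 -0.3276]
foot_long_mark side 0.94 [277. 183.] [ 0.5069 -0.3267]
foot_long_mark side 0.45 [242. 212.] [ 0.6089 -0.1879]
foot_mid_mark top 0.77 [397. 182.] [ 0.5442 -0.3815]
foot_mid_mark side 0.67 [265. 173.] [ 0.5445 -0.3807]
foot_short_mark side 0.5 [276. 182.] [ 0.5106 -0.3307]
punch_cap top 0.6 [272. 188.] [ 0.5128 -0.0682]
punch_cap side 0.47 [277. 206.] [ 0.5078 -0.0614]
fence top 0.67 [283. 185.] [ 0.5346 -0.0929]
fence side 0.96 [268. 231.] [ 0.5322 -0.0822]
knob_grip top 0.73 [228. 184.] [0.5281 0.0377]
knob_grip side 0.51 [267. 172.] [ 0.5336 -0.2707]
knob_grip side 0.47 [266. 246.] [0.5355 0.0358]
tray top 0.89 [150. 182.] [0.5508 0.2478]
tray top 0.34 [228. 182.] [0.5478 0.0466]
tray side 0.68 [257. 348.] [0.5554 0.2476]
tray side 0.51 [313. 178.] [ 0.3916 -0.3583]
pot_a top 0.57 [154. 253.] [0.369  0.2307]
pot_a side 0.68 [341. 338.] [0.3802 0.2277]
pot_a side 0.62 [238. 304.] [0.6021 0.1327]
pot_b top 0.57 [154. 253.] [0.369  0.2307]
pot_b side 0.68 [341. 338.] [0.3802 0.2277]
pot_b side 0.62 [238. 304.] [0.6021 0.1327]
glue top 0.61 [316. 260.] [ 0.349  -0.1757]
glue side 0.76 [333. 214.] [ 0.3475 -0.1766]
1.6
```

View pics/t.png

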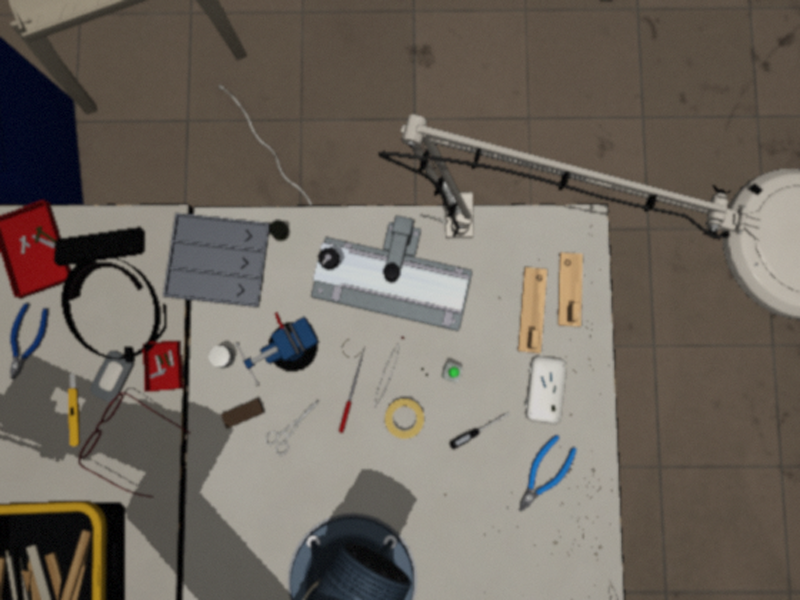

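View pics/side0.png

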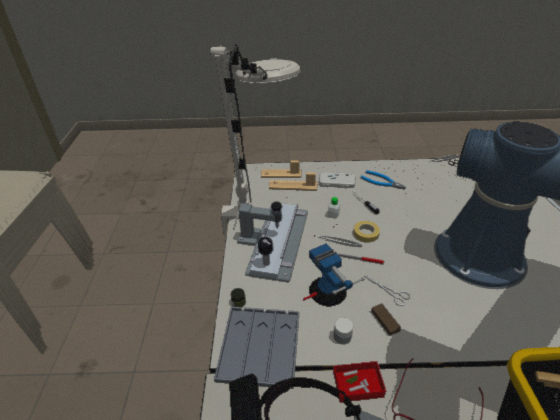

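Two feet are present, the long one near (0.40,-0.31) and the mid one near (0.45,-0.37). The press (yaw about -14°), tray, glue, white pot and dark pot all agree with the network readings. Next is a closer look at the press with the wrist camera.

```bash
cat >> h.py <<'E'
np.set_printoptions(precision=4,suppress=True)
def rel(x,y,z,yaw,o=None):
    """shift mm / turn deg from the current pose, tool pointing down with tool x at yaw deg"""
    o=o or get_obs(); Rt=R.from_quat(o["tool_rot"]).as_matrix()
    c,s=np.cos(np.radians(yaw)),np.sin(np.radians(yaw))
    G=np.array([[c,0,-s],[s,0,c],[0,-1,0]])
    print("rel",np.round(Rt.T@(np.array([x,y,z])-o["position"])*1000,1),np.round(np.degrees(R.from_matrix(Rt.T@G).as_rotvec()),1))
def yawnow(o): 
    r=R.from_quat(o["tool_rot"]).as_matrix(); return np.degrees(np.arctan2(r[1,0],r[0,0]))
E
python3 - <<'E'
from h import *
rel(.40,.30,.26,-60);rel(.43,-.03,.26,-105)
E
```

```text
rel [ 289.1  -37.5 -217. ] [-0.  42.2 -0. ]
rel [ 418.6  -37.5 -522. ] [-0.  87.2 -0. ]
```

Call:
drive_tool(plan=[[290,-37,-217,0,42,0,87],[290,-37,-217,0,42,0,87],[290,-37,-217,0,42,0,87],[290,-37,-217,0,42,0,87],[290,-37,-217,0,42,0,87],[290,-37,-217,0,42,0,87],[419,-37,-522,0,87,0,87],[419,-37,-522,0,87,0,87],[419,-37,-522,0,87,0,87],[419,-37,-522,0,87,0,87]])

```text
time: 2.6
position: [0.3984, 0.1529, 0.2567]
tool_rot: [0.48, -0.519, 0.52, -0.48]
ft_force: [0.5, -0.1, -0.6]
grip_width: 0.0865
```

```bash
python3 - <<'E'
from h import *
o=get_obs();print(yawnow(o),o["position"]);rel(.43,-.03,.26,-105)
E
```

```text
-94.51717193930253 [0.3984 0.1529 0.2567]
rel [179.8  -3.2  45.9] [-0.1 10.5 -0. ]
```

Call:
drive_tool(plan=[[180,-3,46,0,10,0,87],[180,-3,46,0,10,0,87],[180,-3,46,0,10,0,87],[180,-3,46,0,10,0,87],[180,-3,46,0,10,0,87],[180,-3,46,0,10,0,87]])

```text
time: 3.2
position: [0.4309, -0.0287, 0.2594]
tool_rot: [-0.434, 0.559, -0.558, 0.434]
ft_force: [-1.2, 0.7, -0.3]
grip_width: 0.0868
```

```bash
python3 - <<'E'
from h import *
o=get_obs();im=camera("wrist");cv2.imwrite("pics/w1.png",im);print(o["position"],yawnow(o))
Z=dict(punch_cap=.125,punch_point=.0345,needle=.0445,fence=.026,knob_grip=.086,vice_mid=.054)
for n,z in Z.items():
    for r in mark_of("wrist",n)[:2]: print(n,round(r["conf"],2),np.round(r["location"]),atz("wrist",r["location"],z,o)[:2])
E
```

```text
[ 0.4309 -0.0287  0.2594] -104.33173190280223
punch_cap 0.73 [377. 215.] [ 0.5114 -0.0688]
punch_point 0.97 [354. 194.] [ 0.5089 -0.0679]
knob_grip 0.96 [372. 102.] [0.5355 0.0334]
```

View pics/w1.png

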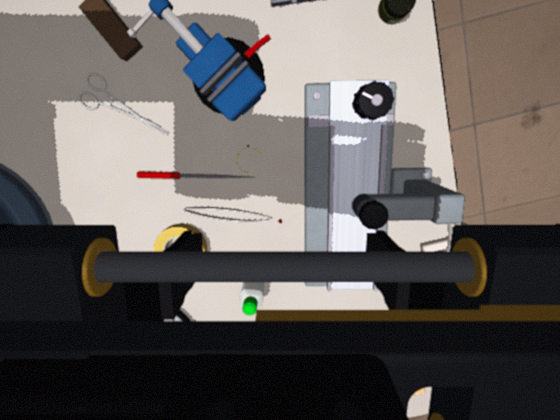

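The picture shows the press lined up with the tool (yaw about -104.3°), the cap at (374,212), the knob at (374,100) and the glue bottle at (251,300). The knob is about 0 mm in x and +104 mm in y from the punch in press axes. That puts the fence at +27 mm, and the long foot needs it at +13 mm.

```bash
python3 - <<'E'
from h import *
o=get_obs()
for z in(0.,.02,.0315):
    a,b=[atz("wrist",p,z,o) for p in((306,85),(306,285))]; d=a-b; print(z,np.degrees(np.arctan2(d[1],d[0])),a[:2],b[:2])
for z in(.15,.071): rel(.535,.034,z,-104.3)
E
```

```text
0.0 76.88560185636193 [0.4835 0.0744] [ 0.4222 -0.1888]
0.02 76.88560185636192 [0.4817 0.0726] [ 0.4233 -0.1782]
0.0315 76.88560185636192 [0.4807 0.0715] [ 0.4239 -0.172 ]
rel [-84.6 109.4  86.3] [ 0.   0.2 -0. ]
rel [-84.6 188.4  86.3] [ 0.   0.2 -0. ]
```

Call:
drive_tool(plan=[[-85,50,86,0,0,0,65],[-85,50,86,0,0,0,65],[-85,109,86,0,0,0,65],[-85,109,86,0,0,0,65],[-85,150,86,0,0,0,65],[-85,188,86,0,0,0,65],[-85,188,86,0,0,0,65]])

```text
time: 4.25
position: [0.5312, 0.0344, 0.0669]
tool_rot: [-0.438, 0.561, -0.555, 0.432]
ft_force: [-1.9, 0.6, 1.6]
grip_width: 0.0653
```

Call:
drive_tool(plan=[[0,0,0,0,0,0,25],[0,0,0,0,0,0,25],[0,0,0,0,0,0,25],[0,0,0,0,0,0,25],[0,0,0,0,0,0,25]], newtons=30)

```text
time: 4.75
position: [0.537, 0.0328, 0.0729]
tool_rot: [0.433, -0.557, 0.559, -0.436]
ft_force: [-1.7, 0.1, 1.9]
grip_width: 0.0334
```

```bash
python3 - <<'E'
from h import *
o=get_obs();print(yawnow(o),o["position"],o["moment"],o["q"])
E
```

```text
-104.1893837275708 [0.537  0.0328 0.0729] [ 0.1354  0.8376 -0.0108] [-0.1468  0.6371  1.7775 -0.0002  0.7219  0.101 ]
```

Call:
drive_tool(plan=[[0,0,-1.4,0,8,0,25],[0,0,-2.8,0,16,0,25],[0,0,-4.2,0,24,0,25],[0,0,-5.6,0,32,0,25],[0,0,-7,0,40,0,25],[0,0,-8.4,0,48,0,25],[0,0,-9.8,0,56,0,25],[0,0,-11.2,0,64,0,25],[0,0,-12.6,0,72,0,25],[0,0,-13.3,0,76,0,25]])

```text
time: 5.75
position: [0.5225, 0.0376, 0.0728]
tool_rot: [0.003, 0.708, -0.707, -0.002]
ft_force: [-0.6, 5.7, 6.2]
grip_width: 0.0333
```

```bash
python3 - <<'E'
from h import *
o=get_obs();print(yawnow(o),o["position"],o["ft_force"],o["moment"],o["q"])
E
```

```text
179.55845870113097 [0.5225 0.0376 0.0728] [-0.5968  5.733   6.169 ] [0.8207 0.2268 0.0971] [-0.1427  0.6263  1.8107  0.0027  0.7032  1.4337]
```

Call:
drive_tool(plan=[[0,0,0,0,0,0,60],[0,0,0,0,0,0,60],[0,0,0,0,0,0,60],[0,-50,0,0,0,0,60],[0,-100,0,0,0,0,60],[50,-150,0,0,0,0,80],[90,-190,60,0,0,0,80],[90,-190,60,0,0,0,80],[90,-190,60,0,0,0,80]])

```text
time: 6.65
position: [0.431, -0.0258, 0.2643]
tool_rot: [-0.004, -0.706, 0.708, 0.001]
ft_force: [0.9, 0.5, 1.0]
grip_width: 0.0781
```

```bash
python3 - <<'E'
from h import *
o=get_obs();im=camera("wrist");cv2.imwrite("pics/w2.png",im);print(o["position"],yawnow(o))
Z=dict(punch_cap=.125,punch_point=.0345,needle=.0445,fence=.026,knob_grip=.086)
for n,z in Z.items():
    for r in mark_of("wrist",n)[:2]: print(n,round(r["conf"],2),np.round(r["location"]),atz("wrist",r["location"],z,o)[:2])
rel(.41,-.34,.25,173)
E
```

```text
[ 0.431  -0.0258  0.2643] 179.63346739611723
punch_cap 0.7 [330. 111.] [ 0.5072 -0.0687]
punch_cap 0.24 [340. 102.] [ 0.5143 -0.077 ]
punch_point 0.94 [318. 112.] [ 0.51  -0.067]
fence 0.92 [340. 102.] [ 0.5212 -0.0939]
knob_grip 0.73 [220.  96.] [0.5242 0.037 ]
rel [ 21.4  10.1 317.5] [0.  6.9 0.1]
```

View pics/w2.png

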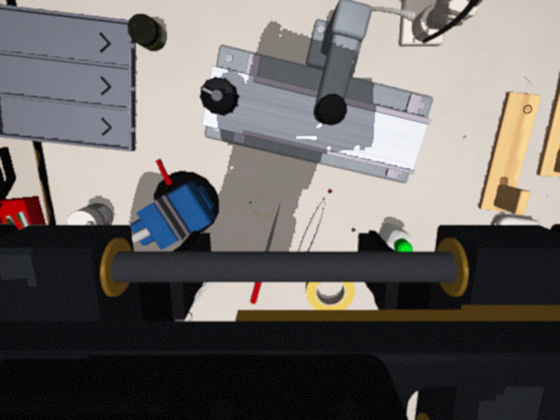

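The press picture shows the knob at (220,96), the cap at (330,110), and the long foot at right with its ring at (528,108). The carriage needs about 3 mm more, which I'll trim once the foot is on it. Next are the feet.

Call:
drive_tool(plan=[[21,10,318,0,7,0,80],[21,10,318,0,7,0,80],[21,10,318,0,7,0,80],[21,10,318,0,7,0,80],[21,10,318,0,7,0,80],[21,10,318,0,7,0,80],[21,10,318,0,7,0,80],[21,10,318,0,7,0,80]])

```text
time: 7.75
position: [0.4103, -0.3436, 0.2499]
tool_rot: [0.045, 0.706, -0.705, -0.045]
ft_force: [-0.5, 0.9, 0.2]
grip_width: 0.0799
```

```bash
python3 - <<'E'
from h import *
o=get_obs();im=camera("wrist");cv2.imwrite("pics/w3.png",im);print(o["position"],yawnow(o))
Z=dict(foot_long_fin=.03,foot_mid_fin=.03,foot_long_mark=.008,foot_mid_mark=.008)
P={}
for n,z in Z.items():
    for r in mark_of("wrist",n)[:2]: print(n,round(r["conf"],2),np.round(r["location"]),atz("wrist",r["location"],z,o)[:2])
E
```

```text
[ 0.4103 -0.3436  0.2499] 172.6737430051036
foot_long_fin 0.25 [127.  25.] [ 0.5976 -0.1991]
foot_mid_fin 0.56 [315. 142.] [ 0.4496 -0.3857]
foot_mid_fin 0.47 [261.  93.] [ 0.511  -0.3307]
foot_long_mark 0.72 [263.  89.] [ 0.5166 -0.3329]
foot_mid_mark 0.65 [296.  65.] [ 0.5379 -0.375 ]
```

View pics/w3.png

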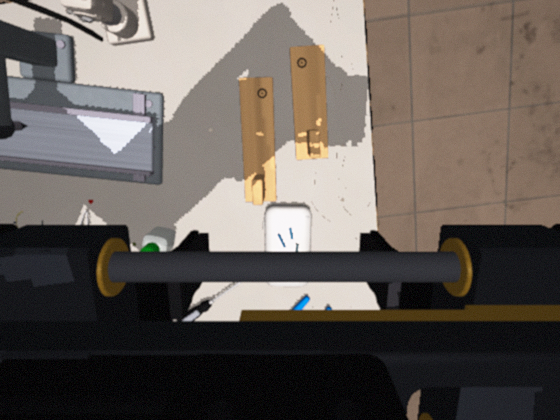

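```bash
cat >> h.py <<'E'
def foot(ring,yaw,off,L):
    """fin xy from ring xy, foot yaw(deg)"""
    c,s=np.cos(np.radians(yaw)),np.sin(np.radians(yaw)); y=np.array([c,s]);x=np.array([s,-c])
    return ring-off*x-(L-39)*y*1.0
E
python3 - <<'E'
from h import *
o=get_obs()
for L,off,ring,fa,ne in((.150,.007,(262,93),((240,79),(272,76)),((246,204),(277,201))),(.130,-.007,(302,63),((290,47),(325,45)),((296,159),(328,157)))):
    f=[atz("wrist",p,.008,o)[:2] for p in fa]; n=[atz("wrist",p,.008,o)[:2] for p in ne]; r=atz("wrist",ring,.008,o)[:2]
    e=(f[0]+f[1])/2;m=(n[0]+n[1])/2;d=e-m;yaw=np.degrees(np.arctan2(d[1],d[0]));u=d/np.linalg.norm(d)
    print("len",np.linalg.norm(d),"w",np.linalg.norm(f[0]-f[1]),np.linalg.norm(n[0]-n[1]),"yaw",yaw,"ring",r)
    x=np.array([u[1],-u[0]])
    print(" fin from ring",r-off*x-(L-.039)*u," from centre",(e+m)/2-(L/2-.021)*u)
    for nm in("long","mid"): 
        pass
for z in(.15,.04): rel(.41,-.315,z,172.7)
E
```

```text
len 0.15135198946120562 w 0.03785142904574474 0.04022128805024344 yaw -5.548327721630219 ring [ 0.5127 -0.3255]
 fin from ring [ 0.4029 -0.3078]  from centre [ 0.4016 -0.3083]
len 0.12848376680994097 w 0.04028352644305306 0.039896375364067975 yaw -3.53198859246267 ring [ 0.5398 -0.3763]
 fin from ring [ 0.4485 -0.3776]  from centre [ 0.4491 -0.3778]
rel [  3.1 101.2 -23.6] [0.1 0.2 0.1]
rel [  3.  211.2 -23.4] [0.1 0.2 0.1]
```

```bash
python3 - <<'E'
from h import *
rel(.4025,-.308,.10,174.5);rel(.4025,-.308,.017,174.5)
E
```

```text
rel [ 11.4 151.2 -29.5] [ 0.1 -1.6  0.1]
rel [ 11.3 234.2 -29.4] [ 0.1 -1.6  0.1]
```

Call:
drive_tool(plan=[[11,50,-29,0,-2,0,50],[11,100,-29,0,-2,0,50],[11,151,-29,0,-2,0,50],[11,151,-29,0,-2,0,50],[11,190,-29,0,-2,0,50],[11,220,-29,0,-2,0,50],[11,234,-29,0,-2,0,50],[11,234,-29,0,-2,0,50]])

```text
time: 8.8
position: [0.4031, -0.3105, 0.0173]
tool_rot: [0.031, 0.707, -0.706, -0.032]
ft_force: [-0.4, -0.6, 0.3]
grip_width: 0.05
```

Call:
drive_tool(plan=[[0,0,0,0,0,0,4],[0,0,0,0,0,0,4],[0,0,0,0,0,0,4],[0,0,0,0,0,0,4],[0,0,0,0,0,0,4],[0,0,0,0,0,0,4]], newtons=30)

```text
time: 9.4
position: [0.4029, -0.3112, 0.0177]
tool_rot: [-0.032, -0.706, 0.707, 0.032]
ft_force: [-0.2, 0.6, 5.0]
grip_width: 0.0116
```

Call:
drive_tool(plan=[[0,-30,0,0,0,0,4],[0,-60,0,0,0,0,4],[0,-110,0,0,0,0,4],[0,-150,0,0,0,0,4],[0,-150,0,0,0,0,4]])

```text
time: 9.9
position: [0.4053, -0.3139, 0.1725]
tool_rot: [-0.035, -0.703, 0.709, 0.029]
ft_force: [0.4, -1.1, 0.1]
grip_width: 0.012
```

```bash
python3 - <<'E'
from h import *
o=get_obs();im=camera("wrist");cv2.imwrite("pics/w4.png",im);print(o["position"],yawnow(o),o["ft_force"],o["moment"])
for n in("foot_long_mark","foot_mid_mark"):
    for r in mark_of("wrist",n)[:2]: print(n,round(r["conf"],2),np.round(r["location"]))
# predicted ring pixel if grasp is ideal (fin pt at tool (0,-.019+.006,0))
Rt=R.from_quat(o["tool_rot"]).as_matrix()
print(proj("wrist",o["position"]+Rt@np.array([-.111,.009,-.007]),o),proj("wrist",o["position"]+Rt@np.array([-.111,.009,.007]),o))
E
```

```text
[ 0.4053 -0.3139  0.1725] 174.82485939002365 [ 0.4355 -1.0918  0.1312] [-0.0715  0.1492 -0.0054]
foot_long_mark 0.89 [296.  18.]
foot_mid_mark 0.88 [337.  44.]
[np.float64(268.7132275408749), np.float64(23.78780048097343)] [np.float64(297.9516073902007), np.float64(23.796726830791357)]
```

View pics/w4.png

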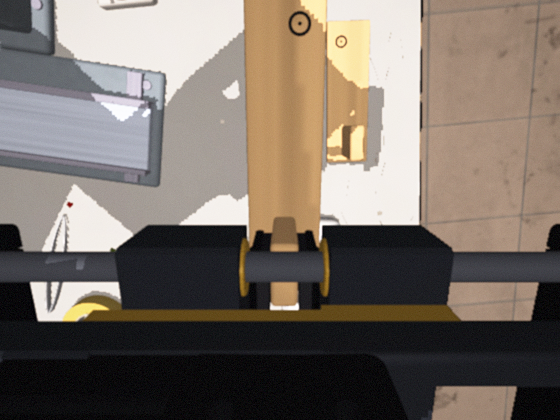

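Long foot held straight: its ring is at (300,22), where an ideal grasp predicts (298,24). I'll carry it over and bring it in from the -y end under the needle.

```bash
cat >> h.py <<'E'
P=np.array([.5098,-.068]);PSI=-13.1
def press(x,y,z):
    c,s=np.cos(np.radians(PSI)),np.sin(np.radians(PSI)); return [*(P+np.array([c*x-s*y,s*x+c*y])/1000),z]
def topress(p):
    c,s=np.cos(np.radians(PSI)),np.sin(np.radians(PSI)); d=(np.array(p)[:2]-P)*1000; return np.array([c*d[0]+s*d[1],-s*d[0]+c*d[1]])
E
python3 - <<'E'
from h import *
print("lamp",atz("top",(321,150),0),atz("top",(321,155),.02))
print(press(-10,-150,.17)); rel(*press(-10,-150,.17),-103.1)
E
```

```text
lamp [ 0.6297 -0.1919  0.    ] [ 0.6121 -0.1899  0.02  ]
[np.float64(0.46606254421168125), np.float64(-0.2118298820174892), 0.17]
rel [ -54.7   -3.1 -103.9] [  0.1 -82.1   0. ]
```

Call:
drive_tool(plan=[[-55,-10,-104,0,-82,0,4],[-55,-10,-104,0,-82,0,4],[-55,-10,-104,0,-82,0,4],[-55,-10,-104,0,-82,0,4],[-55,-10,-104,0,-82,0,4],[-55,-10,-104,0,-82,0,4],[-55,-10,-104,0,-82,0,4],[-55,-10,-104,0,-82,0,4],[-55,-10,-104,0,-82,0,4],[-55,-10,-104,0,-82,0,4]])

```text
time: 11.05
position: [0.4655, -0.2115, 0.1749]
tool_rot: [-0.441, 0.555, -0.551, 0.44]
ft_force: [-0.2, -0.2, -0.6]
grip_width: 0.012
```

```bash
python3 - <<'E'
from h import *
o=get_obs();im=camera("wrist");cv2.imwrite("pics/w5.png",im);print(o["position"],yawnow(o),topress(o["position"]))
for n,z in dict(punch_cap=.125,punch_point=.0345,needle=.0445,fence=.026,knob_grip=.086).items():
    for r in mark_of("wrist",n)[:2]: q=atz("wrist",r["location"],z,o);print(n,round(r["conf"],2),np.round(r["location"]),q[:2],topress(q))
rel(*press(-10,-150,.10),-103.1)
rel(*press(-10,-150,.047),-103.1)
E
```

```text
[ 0.4655 -0.2115  0.1749] -102.93272570204917 [ -10.6417 -149.7672]
rel [-0.1 76.5 -0.3] [ 0.1 -0.2 -0. ]
rel [ -0.1 129.5  -0.2] [ 0.1 -0.2 -0. ]
```

View pics/w5.png

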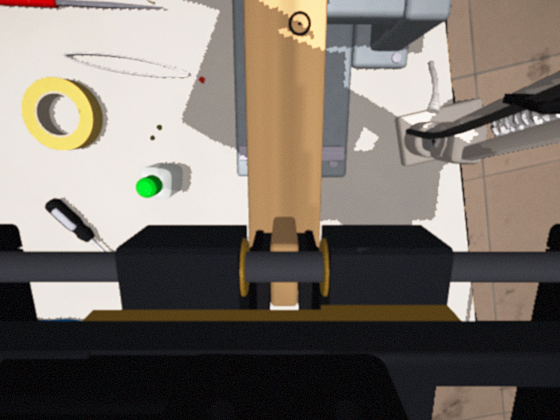

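Call:
drive_tool(plan=[[0,40,0,0,0,0,4],[0,76,0,0,0,0,4],[0,110,0,0,0,0,4],[0,123,0,0,0,0,4],[0,126,0,0,0,0,4],[0,126,0,0,0,0,4],[0,126,0,0,0,0,4]])

```text
time: 12.05
position: [0.4676, -0.2129, 0.0522]
tool_rot: [0.439, -0.554, 0.555, -0.439]
ft_force: [0.0, 0.2, 0.1]
grip_width: 0.0115
```

```bash
python3 - <<'E'
from h import *
o=get_obs();print(o["position"],yawnow(o),topress(o["position"]),o["ft_force"],o["moment"])
rel(*press(-10,-111,.047),-103.1)
E
```

```text
[ 0.4676 -0.2129  0.0522] -103.19980456852703 [  -8.2384 -150.7279] [0.037  0.1844 0.0519] [-0.0757  0.1149  0.0257]
rel [-39.7   5.2  -1.8] [-0.1 -0.1  0. ]
```

Call:
drive_tool(plan=[[0,5,0,0,0,0,4],[0,6,0,0,0,0,4],[-15,6,-2,0,0,0,4],[-25,6,-2,0,0,0,4],[-35,6,-2,0,0,0,4],[-39,6,-2,0,0,0,4],[-39,6,-2,0,0,0,4],[-39,6,-2,0,0,0,4]])

```text
time: 12.85
position: [0.4742, -0.174, 0.0455]
tool_rot: [0.439, -0.554, 0.554, -0.439]
ft_force: [0.1, 0.2, -0.5]
grip_width: 0.0119
```

```bash
python3 - <<'E'
from h import *
o=get_obs();im=camera("wrist");cv2.imwrite("pics/w6.png",im);s=camera("side");cv2.imwrite("pics/s6.png",s);print(o["position"],yawnow(o),topress(o["position"]),o["ft_force"],o["moment"])
for n,z in dict(punch_cap=.125,punch_point=.0345,needle=.0445,fence=.026,knob_grip=.086,foot_long_mark=.037).items():
    for c in("wrist","side"):
      for r in mark_of(c,n)[:1]: q=atz(c,r["location"],z,o);print(n,c,round(r["conf"],2),np.round(r["location"]),q[:2],topress(q))
E
```

```text
[ 0.4742 -0.174   0.0455] -103.15143678658784 [ -10.6913 -111.2999] [ 0.0833  0.1743 -0.49  ] [-0.1205  0.0737  0.0231]
punch_cap wrist 0.57 [285. 256.] [ 0.4805 -0.1449] [-11.148  -81.5228]
punch_cap side 0.7 [274. 230.] [0.5141 0.0242] [-16.7278  90.7313]
punch_point wrist 0.66 [483. 206.] [ 0.5851 -0.1786] [ 98.3716 -90.6832]
punch_point side 0.74 [275. 231.] [ 0.5138 -0.0728] [ 4.9869 -3.7498]
needle side 0.49 [277. 230.] [ 0.5095 -0.0642] [-1.167   3.6161]
fence wrist 0.91 [336.  76.] [ 0.5205 -0.093 ] [ 16.1171 -21.9243]
fence side 0.67 [273. 229.] [ 0.5187 -0.0879] [ 13.1704 -17.4161]
knob_grip side 0.53 [272. 244.] [0.5206 0.0321] [-12.1579  99.9106]
foot_long_mark wrist 0.76 [297.  21.] [ 0.5052 -0.0659] [-4.9675  1.011 ]
foot_long_mark side 0.8 [279. 230.] [ 0.5038 -0.0719] [-4.9166 -5.1929]
```

View pics/w6.png

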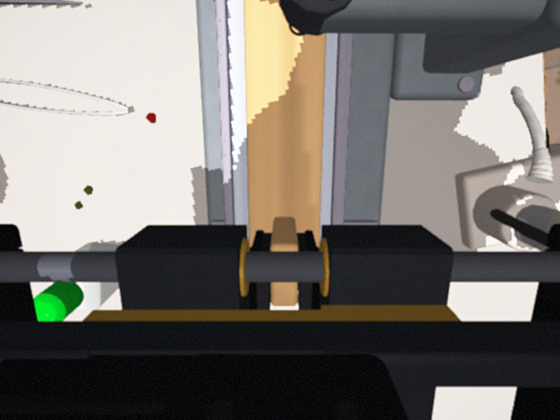

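Call:
drive_tool(plan=[[0,1.5,0,0,0,0,4],[0,3,0,0,0,0,4],[0,3,0,0,0,0,4],[0,3,0,0,0,0,4]], newtons=15)

```text
time: 13.95
position: [0.474, -0.1741, 0.0435]
tool_rot: [0.439, -0.554, 0.554, -0.439]
ft_force: [-2.5, 0.7, 10.2]
grip_width: 0.0117
```

Call:
drive_tool(plan=[[0,0,2,0,0,0,4],[0,0,4,0,0,0,4],[0,0,6,0,0,0,4],[0,0,6,0,0,0,4],[0,0,6,0,0,0,4]])

```text
time: 14.45
position: [0.4788, -0.175, 0.0435]
tool_rot: [-0.44, 0.554, -0.554, 0.439]
ft_force: [-2.8, 0.3, 11.9]
grip_width: 0.0121
```

```bash
python3 - <<'E'
from h import *
o=get_obs();print(o["position"],yawnow(o),topress(o["position"]),o["ft_force"],o["moment"])
E
```

```text
[ 0.4788 -0.175   0.0435] -103.13951774941805 [  -5.9183 -111.2778] [-2.7832  0.3471 11.8884] [-0.02    0.6192  0.1142]
```

Call:
drive_tool(plan=[[0,-0.7,0,0,0,0,4],[0,-0.7,1,0,0,0,4],[0,-0.7,2,0,0,0,4],[0,-0.7,2,0,0,0,4]])

```text
time: 14.85
position: [0.4798, -0.1753, 0.0436]
tool_rot: [-0.44, 0.555, -0.553, 0.439]
ft_force: [-6.5, -0.6, 10.1]
grip_width: 0.0119
```

Call:
drive_tool(plan=[[0,0,1,0,0,0,4],[0,0,2,0,0,0,4],[0,0,2,0,0,0,4]])

```text
time: 15.15
position: [0.4816, -0.1756, 0.0436]
tool_rot: [-0.44, 0.555, -0.553, 0.439]
ft_force: [-5.4, -0.6, 10.3]
grip_width: 0.0122
```

```bash
python3 - <<'E'
from h import *
o=get_obs();print(o["position"],yawnow(o),topress(o["position"]),o["ft_force"],o["moment"])
E
```

```text
[ 0.4816 -0.1756  0.0436] -103.13532493860413 [  -3.0736 -111.1861] [-5.4045 -0.5794 10.3473] [-0.2052  0.9537  0.0112]
```

Call:
drive_tool(plan=[[0,-2,0,0,0,0,4],[0,-2,0,0,0,0,4],[0,-2,0,0,0,0,4]])

```text
time: 15.45
position: [0.4818, -0.1753, 0.0446]
tool_rot: [-0.44, 0.556, -0.553, 0.439]
ft_force: [-5.6, 0.7, 1.3]
grip_width: 0.0118
```

```bash
python3 - <<'E'
from h import *
o=get_obs();im=camera("wrist");print(o["position"],yawnow(o),topress(o["position"]),o["ft_force"],o["moment"])
for n,z in dict(fence=.026,foot_long_mark=.0345).items():
      for r in mark_of("wrist",n)[:1]: q=atz("wrist",r["location"],z,o);print(n,round(r["conf"],2),np.round(r["location"]),q[:2],topress(q))
c=np.hstack([cv2.resize(im[0:225,180:420],None,fx=2.0,fy=2.0,interpolation=cv2.INTER_CUBIC)])
s=camera("side");c2=cv2.resize(s[190:260,225:305],None,fx=4,fy=4,interpolation=cv2.INTER_CUBIC)
o2=np.zeros((450,800,3),np.uint8);o2[:450,:480]=c;o2[:280,480:800]=c2;cv2.imwrite("pics/w7.png",o2)
for n,z in dict(knob_grip=.086,foot_long_mark=.0345,needle=.0445).items():
      for r in mark_of("side",n)[:1]: q=atz("side",r["location"],z,o);print("side",n,round(r["conf"],2),np.round(r["location"]),q[:2],topress(q))
E
```

```text
[ 0.4818 -0.1753  0.0446] -103.16969363539296 [  -2.9911 -110.8762] [-5.6328  0.7279  1.2526] [-0.0328  1.0879 -0.0022]
fence 0.94 [323.  73.] [ 0.5214 -0.0915] [ 16.6701 -20.2636]
foot_long_mark 0.91 [299.  21.] [ 0.514  -0.0668] [3.793  2.1496]
side knob_grip 0.71 [273. 247.] [0.5192 0.0404] [-15.3816 107.7452]
side foot_long_mark 0.69 [273. 231.] [ 0.5193 -0.0726] [10.2959 -2.3402]
side needle 0.45 [276. 229.] [ 0.5102 -0.0685] [ 0.5103 -0.3934]
```

View pics/w7.png

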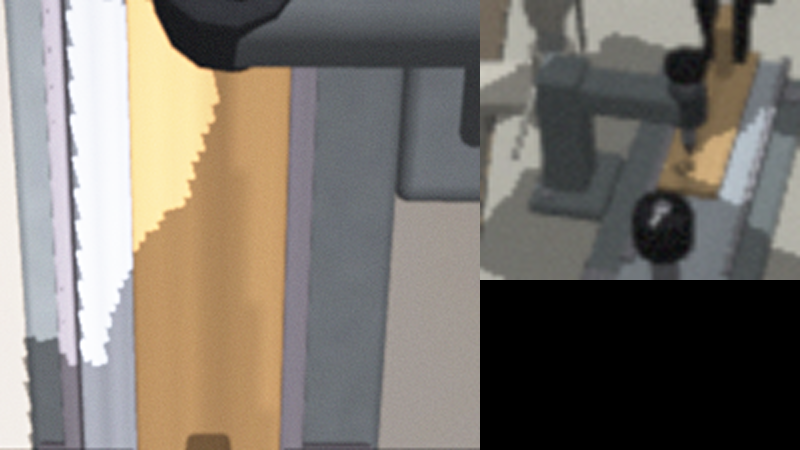

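The foot is against the fence (about 5.6 N sideways, the fence reading +16.7 mm), so the ring is about 4 mm too far in x. I'll release it and turn the knob about 0.4 rad clockwise.

```bash
python3 - <<'E'
from h import *
o=get_obs()
rel(*press(-3,-111,.19),-103.1);rel(*press(-11,106,.19),-103.1);rel(*press(-11,106,.071),-103.1)
E
```

```text
rel [  -0.1 -145.5   -0.7] [ 0.3 -0.1 -0.1]
rel [-217.  -145.2   -8.9] [ 0.3 -0.1 -0.1]
rel [-216.9  -26.2   -8.4] [ 0.3 -0.1 -0.1]
```

Call:
drive_tool(plan=[[0,0,-1.5,0,0,0,4],[0,0,-1.5,0,0,0,30],[0,0,-1.5,0,0,0,30],[0,0,-1.5,0,0,0,30],[0,-40,-1,0,0,0,40],[0,-90,0,0,0,0,65],[0,-140,0,0,0,0,65],[0,-150,0,0,0,0,65]])

```text
time: 16.6
position: [0.4876, -0.1785, 0.2009]
tool_rot: [0.438, -0.55, 0.559, -0.441]
ft_force: [1.2, -1.1, 0.7]
grip_width: 0.054
```

Call:
drive_tool(plan=[[-50,0,-8,0,0,0,65],[-100,0,-8,0,0,0,65],[-150,0,-8,0,0,0,65],[-200,0,-8,0,0,0,65],[-217,0,-8,0,0,0,65],[-217,0,-8,0,0,0,65],[-217,50,-8,0,0,0,65],[-217,100,-8,0,0,0,65],[-217,123,-8,0,0,0,65],[-217,123,-8,0,0,0,65]])

```text
time: 17.6
position: [0.5225, 0.036, 0.0687]
tool_rot: [-0.441, 0.556, -0.552, 0.437]
ft_force: [-0.2, 0.0, 0.6]
grip_width: 0.0654
```

```bash
python3 - <<'E'
from h import *
o=get_obs();print(o["position"],yawnow(o),topress(o["position"]),o["ft_force"])
E
```

```text
[0.5225 0.036  0.0687] -103.25478887824812 [-11.2206 104.1384] [-0.2067  0.035   0.5528]
```

Call:
drive_tool(plan=[[0,-1,0,0,0,0,25],[0,-1,0,0,0,0,25],[0,-1,0,0,0,0,25],[0,-1,0,0,0,0,25],[0,-1,0,0,0,0,25]], newtons=30)

```text
time: 18.1
position: [0.5247, 0.037, 0.074]
tool_rot: [-0.44, 0.554, -0.554, 0.439]
ft_force: [1.8, -0.9, 6.9]
grip_width: 0.0335
```

```bash
python3 - <<'E'
from h import *
o=get_obs();print(o["position"],yawnow(o),topress(o["position"]),o["ft_force"],o["moment"])
E
```

```text
[0.5247 0.037  0.074 ] -103.17577677608062 [ -9.3236 105.6295] [ 1.7721 -0.8732  6.9304] [-0.2763 -0.5909  0.0287]
```

Call:
drive_tool(plan=[[0,0,-1.0,0,6,0,25],[0,0,-2.1,0,12,0,25],[0,0,-3.1,0,18,0,25],[0,0,-4.0,0,23,0,25],[0,0,-4.0,0,23,0,25],[0,0,-4.0,0,23,0,25]])

```text
time: 18.7
position: [0.5206, 0.038, 0.074]
tool_rot: [-0.32, 0.631, -0.63, 0.32]
ft_force: [-3.2, -0.3, 5.9]
grip_width: 0.0333
```

```bash
python3 - <<'E'
from h import *
o=get_obs();print(o["position"],yawnow(o),topress(o["position"]),o["ft_force"],o["moment"])
E
```

```text
[0.5206 0.038  0.074 ] -126.17971872138602 [-13.5202 105.7062] [-3.2423 -0.2618  5.9029] [ 0.0013  0.5224 -0.0477]
```

```bash
python3 - <<'E'
from h import *
o=get_obs()
rel(*press(-13,106,.2),-126);rel(*press(-130,-30,.2),166.9);rel(*press(-130,-30,.11),166.9)
print(atz("top",(203,240),.05))
E
```

```text
rel [  -0.4 -126.     0.2] [ 0.1 -0.2  0. ]
rel [ 170.6 -125.9  -54.1] [ 0.  66.9  0.1]
rel [170.5 -35.9 -54. ] [ 0.  66.9  0.1]
[0.3978 0.1014 0.05  ]
```

Call:
drive_tool(plan=[[0,0,0,0,0,0,55],[0,0,0,0,0,0,55],[0,-30,0,0,0,0,55],[0,-80,0,0,0,0,40],[0,-128,0,0,0,0,40]])

```text
time: 19.2
position: [0.5211, 0.0377, 0.202]
tool_rot: [-0.32, 0.631, -0.63, 0.32]
ft_force: [2.0, -0.1, -0.3]
grip_width: 0.0448
```

Call:
drive_tool(plan=[[171,0,-54,0,67,0,40],[171,0,-54,0,67,0,40],[171,0,-54,0,67,0,40],[171,0,-54,0,67,0,40],[171,0,-54,0,67,0,40],[171,50,-54,0,67,0,40],[171,91,-54,0,67,0,40],[171,91,-54,0,67,0,40],[171,91,-54,0,67,0,40],[171,91,-54,0,67,0,40]])

```text
time: 20.2
position: [0.3775, -0.0687, 0.1103]
tool_rot: [-0.081, -0.702, 0.703, 0.08]
ft_force: [-0.1, -0.9, -0.2]
grip_width: 0.0402
```

```bash
python3 - <<'E'
from h import *
o=get_obs();im=camera("wrist");print(o["position"],yawnow(o),topress(o["position"]))
for n,z in dict(fence=.026,foot_long_mark=.0345,needle=.0445,punch_point=.0345,foot_long_fin=.056,punch_cap=.125).items():
      for r in mark_of("wrist",n)[:1]: q=atz("wrist",r["location"],z,o);print(n,round(r["conf"],2),np.round(r["location"],1),q[:2],topress(q))
print("P",proj("wrist",[*P,.0345],o))
cv2.imwrite("pics/w8.png",cv2.resize(im[0:150,190:390],None,fx=4,fy=4,interpolation=cv2.INTER_CUBIC))
E
```

```text
[ 0.3775 -0.0687  0.1103] 166.96834044669546 [-128.7191  -30.6638]
fence 0.69 [272.1   7.2] [ 0.5175 -0.0933] [ 13.2087 -22.8754]
foot_long_mark 0.82 [236.8  24.2] [ 0.5102 -0.0676] [0.3478 0.4467]
foot_long_fin 0.67 [416.9  30. ] [ 0.4761 -0.1751] [  -8.5324 -111.9   ]
P [np.float64(237.4863627975255), np.float64(24.777366672293255)]
```

View pics/w8.png

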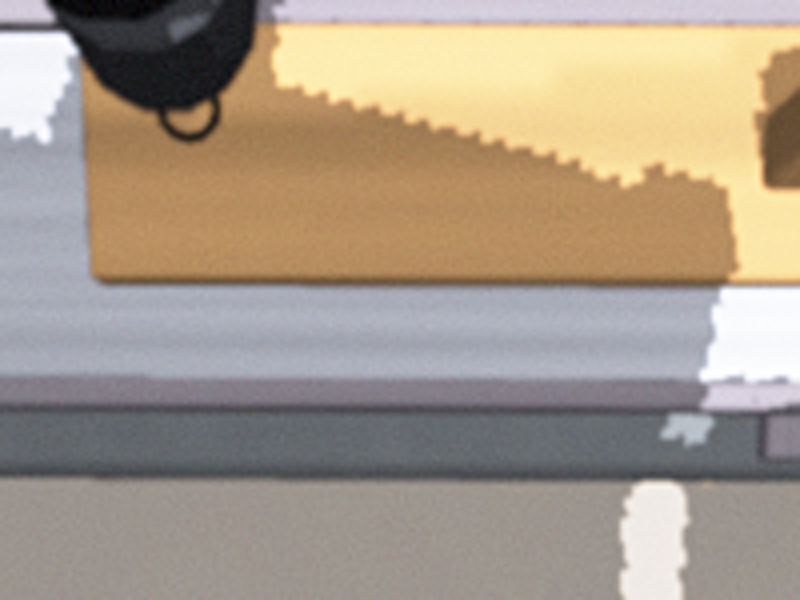

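The ring shows at crop (190,112), partly hidden by the cap. I'll tilt the tool to see the needle.

Call:
drive_tool(plan=[[0,0,0,0,0,8,40],[0,0,0,0,0,16,40],[0,0,0,0,0,25,40],[0,0,0,0,0,25,40],[0,0,0,0,0,25,40]])

```text
time: 21.05
position: [0.3925, -0.0408, 0.1112]
tool_rot: [0.177, 0.722, -0.669, 0.033]
ft_force: [0.1, -1.3, 0.4]
grip_width: 0.0397
```

```bash
python3 - <<'E'
from h import *
o=get_obs();im=camera("wrist");print(o["position"],topress(o["position"]))
for n,z in dict(fence=.026,foot_long_mark=.0345,needle=.0445,punch_point=.0345,foot_long_fin=.056,punch_cap=.125).items():
      for r in mark_of("wrist",n)[:1]: q=atz("wrist",r["location"],z,o);print(n,round(r["conf"],2),np.round(r["location"],1),q[:2],topress(q))
p=proj("wrist",[*P,.0345],o);print("P",p,"needle",proj("wrist",[*P,.0445],o),"cap",proj("wrist",[*P,.125],o))
x0=max(0,int(p[0])-60);y0=max(0,int(p[1])-65);print(x0,y0)
cv2.imwrite("pics/w9.png",cv2.resize(im[y0:y0+90,x0:x0+120],None,fx=6,fy=6,interpolation=cv2.INTER_CUBIC))
E
```

```text
[ 0.3925 -0.0408  0.1112] [-120.4195   -0.053 ]
fence 0.94 [327.2  72. ] [ 0.5194 -0.0923] [ 14.8398 -21.5277]
foot_long_mark 0.91 [298.8  83.3] [ 0.5119 -0.068 ] [2.0512 0.4876]
needle 0.66 [301.1  79.2] [ 0.5103 -0.07  ] [ 0.9341 -1.8695]
punch_point 0.6 [301.1  86.8] [ 0.5087 -0.0692] [-0.762  -1.4241]
foot_long_fin 0.57 [460.9  84. ] [ 0.4764 -0.1752] [  -8.2346 -112.0132]
punch_cap 0.89 [291.   15.9] [ 0.508  -0.0685] [-1.599  -0.8973]
P [np.float64(299.32589530209106), np.float64(85.8564135733781)] needle [np.float64(298.58476065185596), np.float64(80.42974241292532)] cap [np.float64(289.3608587004139), np.float64(12.891296206347619)]
239 20
```

View pics/w9.png

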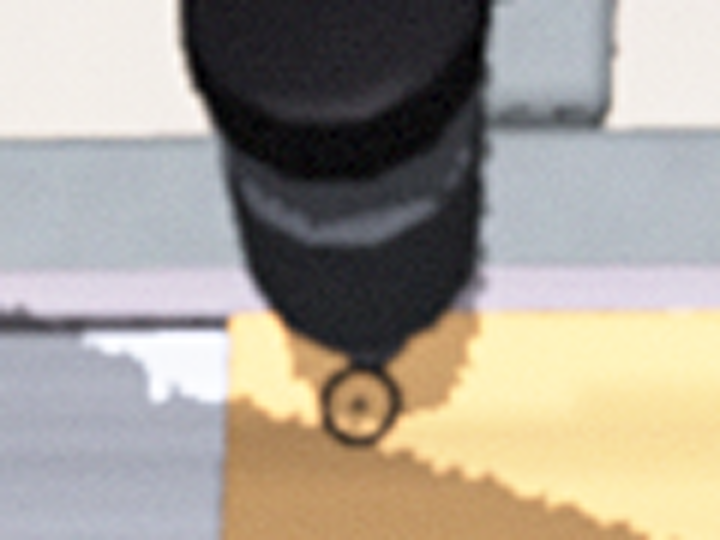

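The tilted view shows the ring centred at about (299,87) and the needle tip at about (301,80). The ring is therefore about 1.5 mm too far to the front and 1.8 mm too far to +y. I'll correct both.

```bash
sed -i 's/^P=.*;PSI/P=np.array([.5095,-.0693]);PSI/' h.py; python3 - <<'E'
from h import *
o=get_obs(); print(topress([.5206,.038]))
rel(*press(-70,60,.22),-150);rel(*press(-13.5,106.5,.19),-110);rel(*press(-13.5,106.5,.072),-110)
E
```

```text
[-13.5086 107.0235]
rel [-79.6 -83.5 -68. ] [ -0.3 -41.4 -17.9]
rel [-125.6  -33.9 -108.9] [ -6.8 -81.1 -17.8]
rel [-92.2  78.6 -96.7] [ -6.8 -81.1 -17.8]
```

Call:
drive_tool(plan=[[-80,-84,-68,0,-41,-18,60],[-80,-84,-68,0,-41,-18,60],[-80,-84,-68,0,-41,-18,60],[-80,-84,-68,0,-41,-18,60],[-80,-84,-68,0,-41,-18,60],[-126,-34,-109,-6.8,-81,-18,60],[-126,-34,-109,-6.8,-81,-18,60],[-126,-34,-109,-6.8,-81,-18,60],[-126,-34,-109,-6.8,-81,-18,60],[-126,-34,-109,-6.8,-81,-18,60]])

```text
time: 22.4
position: [0.5205, 0.0374, 0.1897]
tool_rot: [-0.358, 0.609, -0.605, 0.366]
ft_force: [0.7, 0.5, 0.2]
grip_width: 0.0599
```

```bash
python3 - <<'E'
from h import *
o=get_obs();print(o["position"],yawnow(o),topress(o["position"]))
rel(*press(-13.5,106.5,.072),-110)
E
```

```text
[0.5205 0.0374 0.1897] -118.33554005051523 [-13.4525 106.46  ]
rel [  1.5 117.6  -0.1] [-0.1 -8.3 -0.8]
```

Call:
drive_tool(plan=[[0,40,0,0,0,0,60],[0,80,0,0,0,0,60],[0,117,0,0,0,0,60],[0,117,0,0,0,0,60],[0,117,0,0,0,0,25],[0,117,0,0,0,0,25],[0,117,0,0,0,0,25],[0,117,0,0,0,0,25],[0,117,0,0,0,0,25]], newtons=30)

```text
time: 23.3
position: [0.5216, 0.0394, 0.0745]
tool_rot: [-0.355, 0.611, -0.606, 0.366]
ft_force: [-1.6, 2.0, 7.4]
grip_width: 0.0333
```

Call:
drive_tool(plan=[[0,0,0.7,0,-4,0,25],[0,0,1.4,0,-8,0,25],[0,0,1.4,0,-8,0,25],[0,0,1.4,0,-8,0,25],[0,0,1.4,0,-8,0,55],[0,0,1.4,0,-8,0,55],[0,-30,1.4,0,-8,0,55],[0,-80,1.4,0,-8,0,50],[0,-125,1.4,0,-8,0,40],[0,-125,1.4,0,-8,0,40]])

```text
time: 24.3
position: [0.5262, 0.036, 0.2041]
tool_rot: [0.393, -0.58, 0.583, -0.411]
ft_force: [0.5, -0.3, 0.6]
grip_width: 0.0427
```

```bash
python3 - <<'E'
from h import *
o=get_obs();print(o["position"],yawnow(o),topress(o["position"]))
rel(*press(-6,-110.5,.2),-103.1);rel(*press(-6,-110.5,.045),-103.1)
E
```

```text
[0.5262 0.036  0.2041] -110.68044659219497 [ -7.573  106.3999]
rel [214.8   0.6  30.2] [-1.  -7.6 -1. ]
rel [217.7 155.6  27.6] [-1.  -7.6 -1. ]
```

Call:
drive_tool(plan=[[215,0,30,-1,-7.6,-1,40],[215,0,30,-1,-7.6,-1,40],[215,0,30,-1,-7.6,-1,40],[215,0,30,-1,-7.6,-1,40],[215,0,30,-1,-7.6,-1,40],[217,50,29,-1,-7.6,-1,40],[217,100,28,-1,-7.6,-1,40],[218,145,28,-1,-7.6,-1,40],[218,155,28,-1,-7.6,-1,40],[218,155,28,-1,-7.6,-1,40]])

```text
time: 25.3
position: [0.4708, -0.1741, 0.0382]
tool_rot: [-0.444, 0.559, -0.549, 0.436]
ft_force: [0.2, -0.5, -0.4]
grip_width: 0.0401
```

```bash
python3 - <<'E'
from h import *
o=get_obs();print(o["position"],yawnow(o),topress(o["position"]),o["ft_force"],R.from_quat(o["tool_rot"]).as_matrix()[:,1])
E
```

```text
[ 0.4708 -0.1741  0.0382] -103.08815141184762 [ -13.927  -110.8885] [ 0.1573 -0.5084 -0.4312] [-0.0177  0.0046 -0.9998]
```

Call:
drive_tool(plan=[[0,0,0,0,0,0,4],[0,0,0,0,0,0,4],[0,0,0,0,0,0,4],[0,0,0,0,0,0,4],[0,0,0,0,0,0,4]], newtons=12)

```text
time: 25.8
position: [0.4731, -0.1754, 0.0409]
tool_rot: [-0.443, 0.556, -0.551, 0.437]
ft_force: [0.0, 0.2, 6.1]
grip_width: 0.0121
```

```bash
python3 - <<'E'
from h import *
o=get_obs();print(o["position"],yawnow(o),topress(o["position"]),o["ft_force"])
E
```

```text
[ 0.4731 -0.1754  0.0409] -103.09723831978968 [ -11.3832 -111.5795] [0.029  0.2237 6.1001]
```

Call:
drive_tool(plan=[[0,-1.5,2,0,0,0,4],[0,-1.5,4,0,0,0,4],[1,-1.5,5,0,0,0,4],[1.5,-1.5,6,0,0,0,4],[1.5,-1.5,6,0,0,0,4],[1.5,-1.5,6,0,0,0,4]])

```text
time: 26.4
position: [0.4772, -0.1773, 0.0411]
tool_rot: [-0.443, 0.558, -0.55, 0.436]
ft_force: [-0.3, 1.3, 4.5]
grip_width: 0.012
```

```bash
python3 - <<'E'
from h import *
o=get_obs();im=camera("wrist");print(o["position"],yawnow(o),topress(o["position"]),o["ft_force"])
for n,z in dict(fence=.026,foot_long_mark=.0345).items():
      for r in mark_of("wrist",n)[:1]: q=atz("wrist",r["location"],z,o);print(n,round(r["conf"],2),np.round(r["location"],1),q[:2],topress(q))
E
```

```text
[ 0.4772 -0.1773  0.0411] -103.08318306769667 [  -6.9381 -112.489 ] [-0.2777  1.3171  4.4587]
fence 0.85 [330.   67.1] [ 0.5203 -0.0918] [ 15.5986 -19.5141]
foot_long_mark 0.72 [298.5  16. ] [ 0.5089 -0.0676] [-0.9347  1.528 ]
```

Not at the fence yet, so I'll push on.

Call:
drive_tool(plan=[[0,-0.5,1,0,0,0,4],[0,-0.5,2,0,0,0,4],[0,-0.5,3,0,0,0,4],[0,-0.5,3,0,0,0,4],[0,-0.5,3,0,0,0,4]])

```text
time: 27.05
position: [0.4786, -0.178, 0.0413]
tool_rot: [-0.444, 0.558, -0.549, 0.436]
ft_force: [-5.9, -0.6, 2.2]
grip_width: 0.0119
```

```bash
python3 - <<'E'
from h import *
o=get_obs();im=camera("wrist");print(o["position"],yawnow(o),topress(o["position"]),o["ft_force"])
for n,z in dict(fence=.026,foot_long_mark=.0345).items():
      for r in mark_of("wrist",n)[:1]: q=atz("wrist",r["location"],z,o);print(n,round(r["conf"],2),np.round(r["location"],1),q[:2],topress(q))
print(np.array(proj("wrist",[*P,.0345],o)))
E
```

```text
[ 0.4786 -0.178   0.0413] -103.05381238068956 [  -5.4602 -112.8321] [-5.8826 -0.6324  2.1911]
fence 0.91 [324.3  69.7] [ 0.5185 -0.093 ] [ 14.1197 -21.0724]
foot_long_mark 0.81 [298.8  15.6] [ 0.5104 -0.0681] [0.6031 1.3848]
[297.4816  18.8767]
```

```bash
cat >> h.py <<'E'
def relq(p,q):
    o=get_obs();A=R.from_quat(o["tool_rot"])
    print("relq",np.round(A.inv().apply(np.array(p)-o["position"])*1000,1),np.round((A.inv()*R.from_quat(q)).as_rotvec(degrees=True),1))
VIEW=([.3925,-.0408,.1112],[.177,.722,-.669,.033])
E
echo
```

Call:
drive_tool(plan=[[0,0,-0.5,0,0,0,30],[0,0,-0.5,0,0,0,40],[0,0,-0.5,0,0,0,40],[0,-40,-0.5,0,0,0,40],[0,-80,-1,0,0,0,40],[0,-130,0,0,0,0,40],[0,-160,0,0,0,0,40],[0,-160,0,0,0,0,40]])

```text
time: 28.0
position: [0.4864, -0.1807, 0.2065]
tool_rot: [0.442, -0.553, 0.554, -0.438]
ft_force: [0.4, -0.9, -0.8]
grip_width: 0.0399
```

```bash
python3 - <<'E'
from h import *
o=get_obs();print(o["position"],o["ft_force"]);p,q=VIEW
relq([p[0],p[1],.2],q);relq(p,q)
E
```

```text
[ 0.4864 -0.1807  0.2065] [ 0.4068 -0.8688 -0.787 ]
relq [-115.     6.1 -123.1] [ 7.9 88.  18.1]
relq [-115.5   94.9 -122.9] [ 7.9 88.  18.1]
```

Call:
drive_tool(plan=[[-115,6,-123,8,88,18,40],[-115,6,-123,8,88,18,40],[-115,6,-123,8,88,18,40],[-115,6,-123,8,88,18,40],[-115,6,-123,8,88,18,40],[-115,6,-123,8,88,18,40],[-115,6,-123,8,88,18,40],[-115,6,-123,8,88,18,40],[-115,50,-123,8,88,18,40],[-115,95,-123,8,88,18,40]])

```text
time: 29.0
position: [0.3922, -0.0346, 0.1288]
tool_rot: [0.12, 0.73, -0.669, 0.076]
ft_force: [0.7, 1.1, -0.5]
grip_width: 0.0399
```

Call:
drive_tool(plan=[[0,0,0,0,0,0,40],[0,0,0,0,0,0,40]])

```text
time: 29.2
position: [0.3931, -0.0345, 0.1295]
tool_rot: [0.117, 0.731, -0.668, 0.078]
ft_force: [0.4, 0.1, -1.0]
grip_width: 0.0397
```

```bash
cat > look.py <<'E'
from h import *
import sys
f,out=sys.argv[1:]
o=get_obs();im=camera("wrist");print(o["time"],o["position"],topress(o["position"]))
for n,z in {"fence":.026,f+"_mark":.0345,"needle":.0445,"punch_point":.0345,"punch_cap":.125,"knob_grip":.086}.items():
      for r in mark_of("wrist",n)[:1]: q=atz("wrist",r["location"],z,o);print(n,round(r["conf"],2),np.round(r["location"],1),q[:2],topress(q))
p=proj("wrist",[*P,.0345],o);print("P",p)
x0=max(0,int(p[0])-60);y0=max(0,int(p[1])-65);print(x0,y0)
cv2.imwrite(out,cv2.resize(im[y0:y0+90,x0:x0+120],None,fx=6,fy=6,interpolation=cv2.INTER_CUBIC))
E
python3 look.py foot_long pics/w10.png
```

```text
29.2 [ 0.3931 -0.0345  0.1295] [-121.3086    7.5476]
fence 0.56 [356.8  84.2] [ 0.5194 -0.0926] [ 14.9732 -20.4668]
foot_long_mark 0.74 [329.   89.3] [ 0.5137 -0.0685] [3.8747 1.7081]
needle 0.55 [17.7 90.9] [0.5302 0.2032] [-41.5813 270.0667]
punch_cap 0.55 [336.4  37.7] [ 0.5072 -0.0683] [-2.4783  0.4112]
knob_grip 0.84 [178.1  62.5] [0.5213 0.0388] [-12.9903 108.0056]
P [np.float64(330.19330194060547), np.float64(94.16440499630347)]
270 29
```

View pics/w10.png

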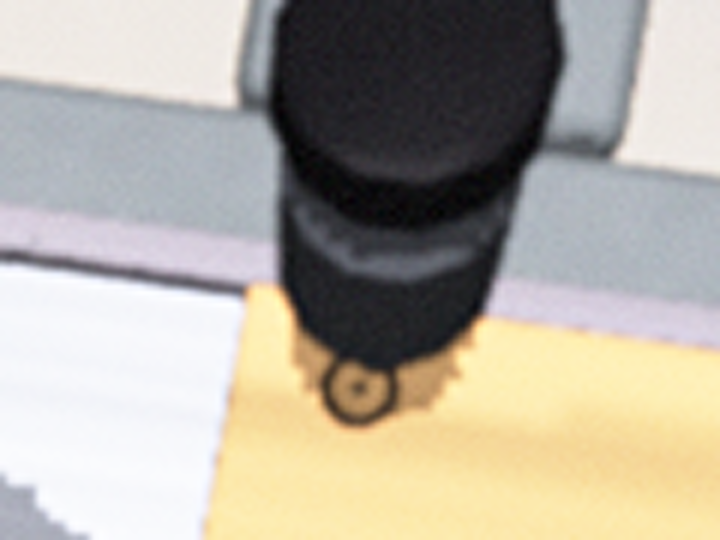

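```bash
python3 - <<'E'
from h import *
o=get_obs()
for z in(.0345,.0445,.115,.125): print(z,proj("wrist",[*P,z],o))
for a in(0,90,180,270):
  t=np.radians(a);print(a,[proj("wrist",[P[0]+.014*np.cos(t),P[1]+.014*np.sin(t),z],o) for z in(.125,)])
E
```

```text
0.0345 [np.float64(329.30612408452515), np.float64(96.7295871493098)]
0.0445 [np.float64(329.8814817422291), np.float64(92.17058253932997)]
0.115 [np.float64(335.643782518804), np.float64(46.511407845571966)]
0.125 [np.float64(336.82384991884766), np.float64(37.16081931190166)]
0 [[np.float64(335.56263691210387), np.float64(12.719256145085893)]]
90 [[np.float64(311.65906034868885), np.float64(39.51656337440252)]]
180 [[np.float64(338.09318434649873), np.float64(61.7597708191866)]]
270 [[np.float64(362.3488020852194), np.float64(34.77135945395577)]]
```

Ring and needle now agree within about 1.5 mm, and the foot is flush with the fence. Pressing the punch.

```bash
python3 - <<'E'
from h import *
o=get_obs()
rel(*press(-40,10,.20),-150);rel(*press(0,-0.5,.16),-103.1)
E
```

```text
rel [-95.6 -45.4   5.6] [  0.7 -33.  -17.1]
rel [-121.     1.6   27. ] [ -6.7 -79.6 -17.1]
```

Call:
drive_tool(plan=[[-96,-45,6,0.7,-33,-17,0],[-96,-45,6,0.7,-33,-17,0],[-96,-45,6,0.7,-33,-17,0],[-96,-45,6,0.7,-33,-17,0],[-121,2,27,-6.7,-79.6,-17,0],[-121,2,27,-6.7,-79.6,-17,0],[-121,2,27,-6.7,-79.6,-17,0],[-121,2,27,-6.7,-79.6,-17,0],[-121,2,27,-6.7,-79.6,-17,0],[-121,2,27,-6.7,-79.6,-17,0]])

```text
time: 30.55
position: [0.5088, -0.0697, 0.1588]
tool_rot: [-0.437, 0.556, -0.554, 0.438]
ft_force: [0.4, -0.6, 0.9]
grip_width: 0.0004
```

```bash
python3 - <<'E'
from h import *
o=get_obs();print(o["position"],yawnow(o),topress(o["position"]),o["ft_force"],o["grip_width"])
rel(*press(0,-0.5,.16),-103.1);rel(*press(0,-0.5,.13),-103.1)
E
```

```text
[ 0.5088 -0.0697  0.1588] -103.53537495139263 [-0.585  -0.5385] [ 0.3938 -0.5529  0.9018] 0.0004343430923964517
rel [-0.  -1.2  0.6] [ 0.1 -0.4 -0.1]
rel [ 0.  28.8  0.6] [ 0.1 -0.4 -0.1]
```

Call:
drive_tool(plan=[[0,28,0,0,0,0,0],[0,33,0,0,0,0,0],[0,37,0,0,0,0,0],[0,40,0,0,0,0,0],[0,43,0,0,0,0,0],[0,43,0,0,0,0,0]])

```text
time: 31.15
position: [0.5084, -0.0693, 0.1159]
tool_rot: [-0.435, 0.558, -0.555, 0.436]
ft_force: [-2.7, 1.0, 5.8]
grip_width: 0.0001
```

Call:
drive_tool(plan=[[0,2,0,0,0,0,0],[0,4,0,0,0,0,0],[0,4,0,0,0,0,0],[0,4,0,0,0,0,0]])

```text
time: 31.55
position: [0.5086, -0.0694, 0.1151]
tool_rot: [-0.435, 0.558, -0.556, 0.437]
ft_force: [-8.5, 3.1, 26.4]
grip_width: 0.0005
```

Call:
drive_tool(plan=[[0,-20,0,0,0,0,0],[0,-60,0,0,0,0,30],[0,-80,0,0,0,0,40],[50,-80,-6,0,0,0,40],[100,-80,-6,0,0,0,40],[112,-80,-6,0,0,0,40],[112,-80,-6,0,0,0,40],[112,-80,-6,0,0,0,40]])

```text
time: 32.35
position: [0.4763, -0.1765, 0.1911]
tool_rot: [-0.435, 0.558, -0.556, 0.436]
ft_force: [0.1, -0.1, -0.0]
grip_width: 0.0391
```

```bash
python3 - <<'E'
from h import *
o=get_obs();print(o["time"],o["position"],yawnow(o),topress(o["position"]),o["ft_force"],o["grip_width"])
rel(*press(-5.5,-112,.08),-103.1);rel(*press(-5.5,-112,.044),-103.1)
camera("top");camera("side");im=camera("wrist")
# tray
for n in("tray",):
  for c in("top","side"):
    for r in mark_of(c,n)[:1]: print(n,c,r["conf"],atz(c,r["location"],0))
E
```

```text
32.35 [ 0.4763 -0.1765  0.1911] -103.94812016410911 [  -8.0794 -111.9042] [ 0.0593 -0.1087 -0.0069] 0.039057755369196666
rel [  0.5 111.    2.8] [ 0.1 -0.8 -0.2]
rel [  0.7 147.    2.8] [ 0.1 -0.8 -0.2]
tray top 0.56 [0.5507 0.2452 0.    ]
```

Call:
drive_tool(plan=[[1,50,3,0,-0.8,0,40],[1,100,3,0,-0.8,0,40],[1,130,3,0,-0.8,0,40],[1,146,3,0,-0.8,0,40],[1,146,3,0,-0.8,0,40],[1,146,3,0,-0.8,0,4],[1,146,3,0,-0.8,0,4],[1,146,3,0,-0.8,0,4],[1,146,3,0,-0.8,0,4],[1,146,3,0,-0.8,0,4]], newtons=30)

```text
time: 33.6
position: [0.4783, -0.178, 0.0458]
tool_rot: [-0.439, 0.555, -0.552, 0.44]
ft_force: [-2.0, 0.7, 5.6]
grip_width: 0.0118
```

```bash
python3 - <<'E'
from h import *
o=get_obs();print(o["time"],o["position"],yawnow(o),topress(o["position"]),o["ft_force"],o["grip_width"])
c=[atz("top",np.array(p)*.7,.013)[:2] for p in((177,214),(268,223),(260,305),(166,297))]
print("top corners TL TR BR BL",*c,"c",sum(c)/4)
for a,b in((0,1),(3,2)): d=c[b]-c[a];print(np.linalg.norm(d),np.degrees(np.arctan2(d[1],d[0])))
for a,b in((3,0),(2,1)): d=c[b]-c[a];print(np.linalg.norm(d),np.degrees(np.arctan2(d[1],d[0]))-90)
o2=dict(position=np.array([.431,-.0258,.2643]),tool_rot=[-0.004,-0.706,0.708,0.001])
for p in((135,14),(133,150),(0,135)): print(atz("wrist",p,.013,o2))
E
```

```text
33.6 [ 0.4783 -0.178   0.0458] -103.0774943307695 [  -5.7733 -112.9339] [-2.0134  0.6612  5.5824] 0.011840273745139095
top corners TL TR BR BL [0.631  0.3118] [0.6133 0.1488] [0.4665 0.1606] [0.4818 0.3267] c [0.5482 0.237 ]
0.16401955681129787 -96.16470101718322
0.1667981913983484 -95.24415654633663
0.1499245443070258 -95.68111892828223
0.14729438637053413 -94.5998130546313
[0.6207 0.144  0.013 ]
[0.4662 0.1644 0.013 ]
[0.4859 0.328  0.013 ]
```

Call:
drive_tool(plan=[[0,-3,-2,0,0,0,4],[0,-3,-3,0,0,0,4],[20,-3,-4,0,0,0,4],[40,-3,-4,0,0,0,4],[48,-3,-4,0,0,0,4],[48,-30,-4,0,0,0,4],[48,-80,-4,0,0,0,4],[48,-130,-4,0,0,0,4],[48,-155,-4,0,0,0,4],[48,-155,-4,0,0,0,4]])

```text
time: 34.6
position: [0.4664, -0.2259, 0.2041]
tool_rot: [0.438, -0.552, 0.556, -0.441]
ft_force: [-0.1, -0.3, -0.4]
grip_width: 0.0119
```

```bash
cat >> h.py <<'E'
TC=np.array([.552,.240]);TY=-97.
def tray(x,y,z):
    c,s=np.cos(np.radians(TY)),np.sin(np.radians(TY)); return [*(TC+np.array([c*x-s*y,s*x+c*y])/1000),z]
def totray(p):
    c,s=np.cos(np.radians(TY)),np.sin(np.radians(TY)); d=(np.array(p)[:2]-TC)*1000; return np.array([c*d[0]+s*d[1],-s*d[0]+c*d[1]])
E
python3 - <<'E'
from h import *
o=get_obs();im=camera("wrist");print(o["time"],o["position"],yawnow(o),topress(o["position"]),o["ft_force"],o["grip_width"])
cv2.imwrite("pics/ring.png",cv2.resize(im[0:60,250:340],None,fx=6,fy=6,interpolation=cv2.INTER_CUBIC))
rel(*tray(54,-49,.2),-97)
E
```

```text
34.6 [ 0.4664 -0.2259  0.2041] -103.09413777537432 [  -6.5149 -162.3029] [-0.0806 -0.2597 -0.4363] 0.011854677047475847
rel [-413.6    2.3  -63.6] [-0.2 -6.1 -0.1]
```

View pics/ring.png

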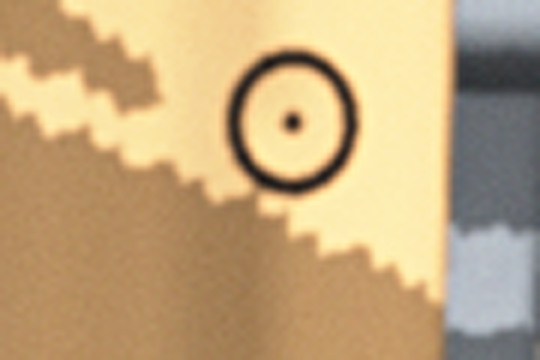

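Call:
drive_tool(plan=[[-414,0,-64,0,-6,0,4],[-414,0,-64,0,-6,0,4],[-414,0,-64,0,-6,0,4],[-414,0,-64,0,-6,0,4],[-414,0,-64,0,-6,0,4],[-414,0,-64,0,-6,0,4],[-414,0,-64,0,-6,0,4],[-414,0,-64,0,-6,0,4],[-414,0,-64,0,-6,0,4],[-414,0,-64,0,-6,0,4]])

```text
time: 35.65
position: [0.4939, 0.1959, 0.1993]
tool_rot: [-0.47, 0.531, -0.527, 0.469]
ft_force: [0.2, -0.6, -0.1]
grip_width: 0.0117
```

```bash
python3 - <<'E'
from h import *
o=get_obs();im=camera("wrist");cv2.imwrite("pics/w11.png",im);print(o["time"],o["position"],yawnow(o),totray(o["position"]))
for r in mark_of("wrist","tray")[:2]: print(r["conf"],atz("wrist",r["location"],0,o))
for r in mark_of("wrist","foot_long_mark")[:1]: print(r["conf"],r["location"])
E
```

```text
35.65 [0.4939 0.1959 0.1993] -96.82970749936156 [ 50.8676 -52.3003]
0.91 [0.5493 0.2438 0.    ]
```

View pics/w11.png

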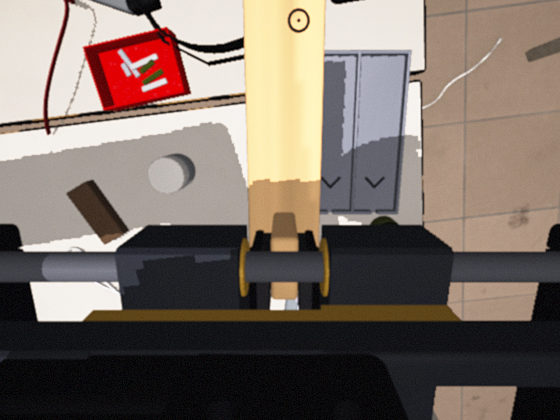

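```bash
python3 - <<'E'
from h import *
o=get_obs();print(o["position"],yawnow(o))
a=atz("wrist",(410.5,51),.013,o)[:2];b=atz("wrist",(397.5,213.5),.013,o)[:2]
r1=atz("wrist",(361,55),.013,o)[:2];r2=atz("wrist",(352.5,210),.013,o)[:2]
for p,q,yy in((a,b,76),(r1,r2,24.5)):
    d=q-p;L=np.linalg.norm(d);u=d/L;v=np.array([-u[1],u[0]]);print("len",L,"yaw",np.degrees(np.arctan2(d[1],d[0])),"centre",(p+q)/2-v*yy/1000)
E
```

```text
[0.4944 0.1923 0.2001] -97.1028736654877
len 0.16760636042298968 yaw -96.70968036343673 centre [0.5493 0.2372]
len 0.15997285162314004 yaw -97.22937716859461 centre [0.5512 0.2378]
```

```bash
sed -i 's/^TC=.*;TY/TC=np.array([.551,.239]);TY/' h.py; python3 - <<'E'
from h import *
rel(*tray(54,-49,.06),-97);rel(*tray(54,-49,.0385),-97)
E
```

```text
rel [  1.1 140.1   2.1] [ 0.2 -0.1 -0.1]
rel [  1.1 161.6   2.2] [ 0.2 -0.1 -0.1]
```

Call:
drive_tool(plan=[[1,50,2,0,0,0,4],[1,100,2,0,0,0,4],[1,140,2,0,0,0,4],[1,160,2,0,0,0,4],[1,161,2,0,0,0,4],[1,161,2,0,0,0,4],[1,161,2,0,0,0,4]])

```text
time: 36.5
position: [0.4985, 0.192, 0.0418]
tool_rot: [-0.466, 0.531, -0.53, 0.469]
ft_force: [0.8, -0.3, -0.7]
grip_width: 0.0116
```

```bash
python3 - <<'E'
from h import *
o=get_obs();im=camera("wrist");cv2.imwrite("pics/w12.png",im[0:225,150:450].repeat(2,0).repeat(2,1));print(o["time"],o["position"],yawnow(o),totray(o["position"]),o["ft_force"])
E
```

```text
36.5 [0.4985 0.192  0.0418] -97.16232084707089 [ 53.0397 -46.344 ] [ 0.7767 -0.2994 -0.695 ]
```

View pics/w12.png

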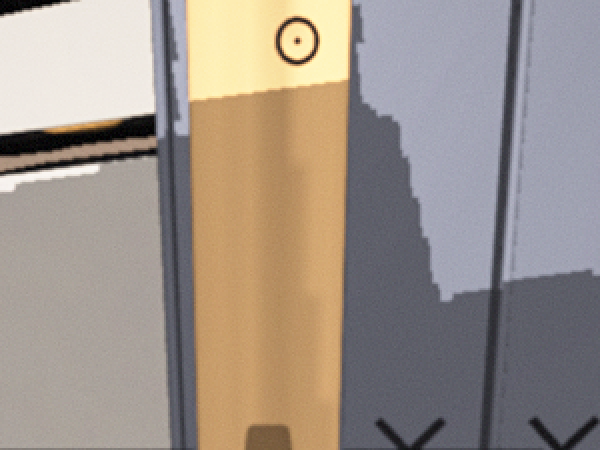

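Looking down the lane, the foot sits about 5 mm too close to the rib. I'll shift it and lower.

Call:
drive_tool(plan=[[0,0,-3,0,0,0,4],[0,0,-5,0,0,0,4],[0,0,-5,0,0,0,4],[0,6,-5,0,0,0,4],[0,11,-5,0,0,0,4],[0,14,-5,0,0,0,4],[0,14,-5,0,0,0,4]])

```text
time: 37.25
position: [0.4922, 0.1931, 0.0257]
tool_rot: [-0.468, 0.531, -0.529, 0.469]
ft_force: [-0.1, -0.4, -0.7]
grip_width: 0.0119
```

```bash
python3 - <<'E'
from h import *
o=get_obs();print(o["time"],o["position"],yawnow(o),totray(o["position"]),o["ft_force"],o["moment"])
E
```

```text
37.25 [0.4922 0.1931 0.0257] -97.10003992422551 [ 52.6936 -52.7265] [-0.0723 -0.4127 -0.6865] [-0.1266  0.0607  0.0528]
```

Call:
drive_tool(plan=[[0,2,0,0,0,0,4],[0,3.5,0,0,0,0,4],[0,3.5,0,0,0,0,4],[0,3.5,0,0,0,0,30],[0,3.5,0,0,0,0,30],[0,3.5,0,0,0,0,30],[0,-40,0,0,0,0,30],[0,-90,0,0,0,0,30],[0,-140,0,0,0,0,30],[0,-175,0,0,0,0,30]])

```text
time: 38.25
position: [0.4933, 0.1927, 0.2044]
tool_rot: [-0.466, 0.531, -0.529, 0.47]
ft_force: [1.2, 0.2, -0.4]
grip_width: 0.0302
```

```bash
python3 - <<'E'
from h import *
o=get_obs();print(o["time"],o["position"],yawnow(o),o["ft_force"])
camera("top");camera("side");camera("wrist")
for c in("top","side","wrist"):
  for n,z in dict(foot_long_fin=.034,foot_mid_fin=.03,foot_mid_mark=.008,knob_grip=.086).items():
    for r in mark_of(c,n)[:2]: print(n,c,round(r["conf"],2),np.round(r["location"]),atz(c,r["location"],z,o)[:2])
rel(.47,-.02,.25,-140); rel(.45,-.34,.25,176.5)
E
```

```text
38.25 [0.4933 0.1927 0.2044] -97.09606974931026 [ 1.1508  0.2387 -0.3667]
foot_long_fin top 0.83 [169. 202.] [0.4929 0.1887]
foot_mid_fin top 0.74 [396. 230.] [ 0.4203 -0.3696]
foot_mid_mark top 0.68 [394. 193.] [ 0.5166 -0.3725]
knob_grip top 0.68 [394. 192.] [ 0.5057 -0.356 ]
knob_grip top 0.5 [228. 189.] [0.5161 0.0388]
foot_long_fin side 0.64 [288. 316.] [0.4898 0.1943]
knob_grip side 0.61 [275. 245.] [0.5139 0.0347]
foot_long_fin wrist 0.8 [279. 190.] [0.4874 0.1921]
knob_grip wrist 0.62 [282. 189.] [0.4922 0.2027]
rel [213.5 -49.6   4. ] [ 0.2 42.9 -0.1]
rel [533.5 -50.7  23.7] [ 0.2 86.4 -0.1]
```

The long foot is in its lane, with its fin reading (0.49,0.19). The mid foot has been knocked to about (0.42,-0.37). First I'll advance the knob by about 14 mm (79° anticlockwise).

```bash
python3 - <<'E'
from h import *
rel(*press(-11.8,106.8,.2),-182);rel(*press(-11.8,106.8,.072),-182)
E
```

```text
rel [150.2   0.5  48.8] [ 0.2 84.9 -0.1]
rel [150.7 128.5  49. ] [ 0.2 84.9 -0.1]
```

Call:
drive_tool(plan=[[150,0,49,0,85,0,60],[150,0,49,0,85,0,60],[150,0,49,0,85,0,60],[150,0,49,0,85,0,60],[150,0,49,0,85,0,60],[150,0,49,0,85,0,60],[150,0,49,0,85,0,60],[150,0,49,0,85,0,60],[150,0,49,0,85,0,60],[150,0,49,0,85,0,60]])

```text
time: 40.0
position: [0.5226, 0.0376, 0.2009]
tool_rot: [0.015, 0.708, -0.706, -0.015]
ft_force: [-0.3, -0.1, 0.4]
grip_width: 0.06
```

```bash
python3 - <<'E'
from h import *
o=get_obs();print(o["position"],yawnow(o),topress(o["position"]))
rel(*press(-11.8,106.8,.072),-182)
E
```

```text
[0.5226 0.0376 0.2009] 177.5650598508256 [-11.5072 107.0811]
rel [  0.2 128.9   0.7] [ 0.2 -0.4  0.1]
```

Call:
drive_tool(plan=[[0,50,0.5,0,0,0,60],[0,100,0.5,0,0,0,60],[0,128,0.5,0,0,0,60],[0,128,0.5,0,0,0,60],[0,128,0.5,0,0,0,25],[0,128,0.5,0,0,0,25],[0,128,0.5,0,0,0,25],[0,128,0.5,0,0,0,25],[0,128,0.5,0,0,0,25]], newtons=30)

```text
time: 40.9
position: [0.5235, 0.0381, 0.0743]
tool_rot: [0.014, 0.709, -0.705, -0.012]
ft_force: [0.2, 3.2, 6.0]
grip_width: 0.0335
```

```bash
python3 - <<'E'
from h import *
o=get_obs();print(o["position"],yawnow(o),topress(o["position"]),o["ft_force"],o["moment"])
E
```

```text
[0.5235 0.0381 0.0743] 177.85836298649133 [-10.7409 107.8041] [0.2411 3.1876 5.9898] [ 0.5078  0.1037 -0.0226]
```

Call:
drive_tool(plan=[[-1.4,0,0.3,0,-8,0,25],[-2.7,0,0.5,0,-16,0,25],[-4.1,0,0.8,0,-24,0,25],[-5.5,0,1.0,0,-32,0,25],[-6.9,0,1.3,0,-40,0,25],[-8.2,0,1.6,0,-48,0,25],[-9.6,0,1.8,0,-56,0,25],[-11,0,2.1,0,-64,0,25],[-12.3,0,2.4,0,-72,0,25],[-13.5,0,2.6,0,-79,0,25]])

```text
time: 41.9
position: [0.5361, 0.036, 0.0743]
tool_rot: [-0.439, 0.554, -0.551, 0.442]
ft_force: [-1.1, 5.4, 7.6]
grip_width: 0.0334
```

Call:
drive_tool(plan=[[0,0,0,0,0,0,25],[0,0,0,0,0,0,25]])

```text
time: 42.1
position: [0.5361, 0.036, 0.0743]
tool_rot: [-0.438, 0.555, -0.552, 0.441]
ft_force: [-0.5, 6.5, 8.0]
grip_width: 0.0334
```

```bash
python3 - <<'E'
from h import *
o=get_obs();print(o["position"],yawnow(o),topress(o["position"]),o["ft_force"],o["moment"])
E
```

```text
[0.5361 0.036  0.0743] -103.1080732568843 [  2.0163 108.5892] [-0.5202  6.4648  8.0438] [0.9519 0.2614 0.1442]
```

Call:
drive_tool(plan=[[0,0,0,0,0,0,55],[0,0,0,0,0,0,55],[0,0,0,0,0,0,55],[0,-50,0,0,0,0,60],[0,-100,0,0,0,0,70],[0,-150,0,0,0,0,80],[0,-180,0,0,0,0,80]])

```text
time: 42.8
position: [0.5374, 0.0333, 0.2566]
tool_rot: [0.438, -0.554, 0.554, -0.441]
ft_force: [0.2, -0.7, 0.4]
grip_width: 0.0754
```

```bash
python3 - <<'E'
from h import *
rel(.41,-.36,.25,-180)
E
```

```text
rel [412.    5.  -34.8] [-0.  76.9 -0.3]
```

Call:
drive_tool(plan=[[412,5,-35,0,77,0,60],[412,5,-35,0,77,0,60],[412,5,-35,0,77,0,60],[412,5,-35,0,77,0,60],[412,5,-35,0,77,0,60],[412,5,-35,0,77,0,60],[412,5,-35,0,77,0,60],[412,5,-35,0,77,0,60],[412,5,-35,0,77,0,60],[412,5,-35,0,77,0,60]])

```text
time: 43.8
position: [0.4073, -0.3622, 0.246]
tool_rot: [0.002, 0.708, -0.706, -0.002]
ft_force: [1.2, -0.5, 0.1]
grip_width: 0.0597
```

Call:
drive_tool(plan=[[0,0,0,0,0,0,60],[0,0,0,0,0,0,60]])

```text
time: 44.0
position: [0.4086, -0.3578, 0.2463]
tool_rot: [-0.001, 0.709, -0.705, 0.0]
ft_force: [0.3, -0.3, 0.5]
grip_width: 0.0603
```

```bash
python3 - <<'E'
from h import *
o=get_obs();im=camera("wrist");cv2.imwrite("pics/w13.png",im[0:230,150:450].repeat(2,0).repeat(2,1));print(o["time"],o["position"],yawnow(o))
for n,z in dict(foot_mid_fin=.03,foot_mid_mark=.008).items():
    for r in mark_of("wrist",n)[:2]: print(n,round(r["conf"],2),np.round(r["location"]),atz("wrist",r["location"],z,o)[:2])
E
```

```text
44.0 [ 0.4086 -0.3578  0.2463] -179.90286713403987
foot_mid_fin 0.62 [298. 173.] [ 0.417  -0.3733]
```

View pics/w13.png

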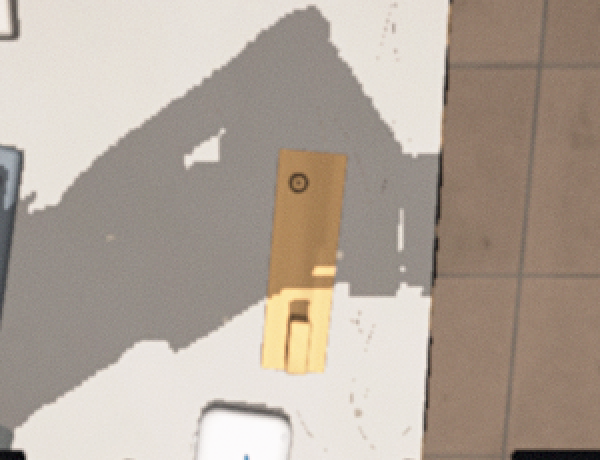

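The mid foot has far corners at (281,150) and (347,155), near corners at (262,368) and (325,374), and its ring at (298,183) in the crop. That was the 16th picture viewed, so I'll work from numbers from here.

```bash
python3 - <<'E'
from h import *
o=get_obs();g=lambda p:atz("wrist",(p[0]/2+150,p[1]/2),.008,o)[:2]
f=[g((281,150)),g((347,155))];n=[g((262,368)),g((325,374))];r=g((298.5,183))
e=(f[0]+f[1])/2;m=(n[0]+n[1])/2;d=e-m;yaw=np.degrees(np.arctan2(d[1],d[0]));u=d/np.linalg.norm(d);x=np.array([u[1],-u[0]])
print("len",np.linalg.norm(d),np.linalg.norm(f[0]-f[1]),np.linalg.norm(n[0]-n[1]),"yaw",yaw)
a=r+.007*x-.091*u;b=(e+m)/2-.044*u;print(a,b)
c=(a+b)/2;rel(*c,.1,yaw-180);rel(*c,.017,yaw-180)
E
```

```text
len 0.12938786441789607 0.0384732203928375 0.039837613051474687 yaw -4.644862790419938
[ 0.419  -0.3749] [ 0.4187 -0.3753]
rel [-10.  146.6  17.7] [0.2 4.7 0.1]
rel [-10.  229.6  18. ] [0.2 4.7 0.1]
```

Call:
drive_tool(plan=[[-10,50,18,0,4.7,0,50],[-10,100,18,0,4.7,0,50],[-10,147,18,0,4.7,0,50],[-10,190,18,0,4.7,0,50],[-10,220,18,0,4.7,0,50],[-10,229,18,0,4.7,0,50],[-10,229,18,0,4.7,0,50],[-10,229,18,0,4.7,0,50]])

```text
time: 44.95
position: [0.4194, -0.3773, 0.0188]
tool_rot: [0.03, 0.707, -0.706, -0.029]
ft_force: [-0.7, -0.8, -0.5]
grip_width: 0.0494
```

Call:
drive_tool(plan=[[0,0,0,0,0,0,4],[0,0,0,0,0,0,4],[0,0,0,0,0,0,4],[0,0,0,0,0,0,4],[0,0,0,0,0,0,4],[0,0,0,0,0,0,4]], newtons=30)

```text
time: 45.55
position: [0.4183, -0.3767, 0.0176]
tool_rot: [0.029, 0.708, -0.705, -0.03]
ft_force: [-0.6, 0.4, 1.8]
grip_width: 0.012
```

Call:
drive_tool(plan=[[0,-30,0,0,0,0,4],[0,-60,0,0,0,0,4],[0,-110,0,0,0,0,4],[0,-160,0,0,0,0,4],[0,-160,0,0,0,0,4]])

```text
time: 46.05
position: [0.4215, -0.3811, 0.1843]
tool_rot: [-0.033, -0.704, 0.709, 0.026]
ft_force: [1.0, -0.4, -0.5]
grip_width: 0.0117
```

```bash
python3 - <<'E'
from h import *
o=get_obs();im=camera("wrist");print(o["time"],o["position"],yawnow(o),o["ft_force"])
for r in mark_of("wrist","foot_mid_mark")[:1]: print(round(r["conf"],2),np.round(r["location"],1))
# find ring with Hough
g=cv2.cvtColor(im,cv2.COLOR_BGR2GRAY)[0:110,200:370]
print(cv2.HoughCircles(g,cv2.HOUGH_GRADIENT,1,30,param1=80,param2=12,minRadius=7,maxRadius=14))
Rt=R.from_quat(o["tool_rot"]).as_matrix()
print(proj("wrist",o["position"]+Rt@np.array([-.091,.009,-.007]),o))
rel(*press(-5,-125,.18),-103.1)
E
```

```text
46.05 [ 0.4215 -0.3811  0.1843] 175.21510876657172 [ 0.9811 -0.4157 -0.5183]
0.97 [265.9  71.5]
[[[68.5 67.5  8.8]]]
[np.float64(269.1734485950276), np.float64(68.53308708302507)]
rel [ -41.6   -0.9 -191.9] [  0.  -81.7  -0.1]
```

Held straight: Hough puts the ring at (268,67) and an ideal grasp predicts (269,69). Carrying it to the press.

Call:
drive_tool(plan=[[-42,-5,-192,0,-82,0,4],[-42,-5,-192,0,-82,0,4],[-42,-5,-192,0,-82,0,4],[-42,-5,-192,0,-82,0,4],[-42,-5,-192,0,-82,0,4],[-42,-5,-192,0,-82,0,4],[-42,-5,-192,0,-82,0,4],[-42,-5,-192,0,-82,0,4],[-42,-5,-192,0,-82,0,4],[-42,-5,-192,0,-82,0,4]])

```text
time: 47.15
position: [0.4748, -0.1884, 0.1808]
tool_rot: [-0.442, 0.555, -0.549, 0.442]
ft_force: [0.7, 0.7, -0.3]
grip_width: 0.0116
```

```bash
python3 - <<'E'
from h import *
o=get_obs();print(o["position"],yawnow(o),topress(o["position"]))
rel(*press(-1,-134,.18),-103.1);rel(*press(-1,-134,.047),-103.1)
E
```

```text
[ 0.4748 -0.1884  0.1808] -102.53621145776287 [  -6.7705 -123.8776]
rel [10.2  0.7  5.7] [ 0.4  0.6 -0.3]
rel [ 10.9 133.7   6.5] [ 0.4  0.6 -0.3]
```

Call:
drive_tool(plan=[[10,0,6,0.4,0.6,-0.3,4],[11,40,6,0.4,0.6,-0.3,4],[11,80,6,0.4,0.6,-0.3,4],[11,115,6,0.4,0.6,-0.3,4],[11,130,6,0.4,0.6,-0.3,4],[11,133,6,0.4,0.6,-0.3,4],[11,133,6,0.4,0.6,-0.3,4],[11,133,6,0.4,0.6,-0.3,4]])

```text
time: 47.95
position: [0.4802, -0.2016, 0.0505]
tool_rot: [0.437, -0.553, 0.557, -0.439]
ft_force: [0.6, -0.5, 1.2]
grip_width: 0.0115
```

```bash
python3 - <<'E'
from h import *
o=get_obs();print(o["position"],yawnow(o),topress(o["position"]),o["ft_force"])
rel(*press(1,-91,.0465),-103.1)
E
```

```text
[ 0.4802 -0.2016  0.0505] -103.44877954362725 [   1.4485 -135.5081] [ 0.5726 -0.515   1.1795]
rel [-44.5   3.9  -0.7] [-0.4 -0.3  0.1]
```

Call:
drive_tool(plan=[[0,3,0,0,0,0,4],[0,5,0,0,0,0,4],[-12,5,0,-0.3,-0.3,0,4],[-24,5,0,-0.3,-0.3,0,4],[-36,5,0,-0.3,-0.3,0,4],[-42,5,0,-0.3,-0.3,0,4],[-42,5,0,-0.3,-0.3,0,4],[-42,5,0,-0.3,-0.3,0,4]], newtons=15)

```text
time: 48.75
position: [0.4896, -0.1599, 0.045]
tool_rot: [0.44, -0.553, 0.554, -0.44]
ft_force: [0.1, -0.3, -0.8]
grip_width: 0.0119
```

```bash
python3 - <<'E'
from h import *
o=get_obs();im=camera("wrist");print(o["position"],yawnow(o),topress(o["position"]),o["ft_force"])
for n,z in dict(fence=.026,foot_mid_mark=.037).items():
      for r in mark_of("wrist",n)[:1]: q=atz("wrist",r["location"],z,o);print(n,round(r["conf"],2),np.round(r["location"],1),q[:2],topress(q))
E
```

```text
[ 0.4896 -0.1599  0.045 ] -103.0432705700475 [  1.1422 -92.7083] [ 0.1378 -0.2946 -0.8203]
fence 0.78 [334.3 110.4] [ 0.5315 -0.0958] [ 27.4718 -20.7971]
foot_mid_mark 0.79 [264.3  68.9] [ 0.5001 -0.0688] [-9.2682 -1.684 ]
```

Call:
drive_tool(plan=[[0,1,2,0,0,0,4],[0,2,4,0,0,0,4],[0,2,5,0,0,0,4],[0,2,6,0,0,0,4],[0,2,6.5,0,0,0,4],[0,2,6.5,0,0,0,4],[0,2,6.5,0,0,0,4]])

```text
time: 49.6
position: [0.495, -0.1617, 0.0435]
tool_rot: [0.441, -0.554, 0.554, -0.439]
ft_force: [-3.1, 1.2, 6.2]
grip_width: 0.012
```

```bash
cat > st.py <<'E'
from h import *
o=get_obs();im=camera("wrist");print(o["time"],o["position"],yawnow(o),topress(o["position"]),o["ft_force"])
for n,z in dict(fence=.026,foot_mid_mark=.0345).items():
      for r in mark_of("wrist",n)[:1]: q=atz("wrist",r["location"],z,o);print(n,round(r["conf"],2),np.round(r["location"],1),q[:2],topress(q))
E
python3 st.py
```

```text
49.6 [ 0.495  -0.1617  0.0435] -103.09071100529137 [  6.8215 -93.2646] [-3.051   1.1949  6.1782]
fence 0.81 [325.1 107.4] [ 0.5323 -0.095 ] [ 28.0005 -19.8938]
```

Call:
drive_tool(plan=[[0,-0.7,1,0,0,0,4],[0,-0.7,2,0,0,0,4],[0,-0.7,2,0,0,0,4],[0,-0.7,2,0,0,0,4]])

```text
time: 50.15
position: [0.4964, -0.1618, 0.0436]
tool_rot: [-0.441, 0.554, -0.553, 0.439]
ft_force: [-5.5, -0.7, 5.0]
grip_width: 0.0119
```

```bash
python3 st.py
```

```text
50.15 [ 0.4964 -0.1618  0.0436] -103.0909696067023 [  8.2165 -93.0998] [-5.4653 -0.6813  5.0496]
fence 0.97 [322.2 107.4] [ 0.5321 -0.0948] [ 27.8354 -19.7234]
foot_mid_mark 0.55 [285.6 256.2] [ 0.4948 -0.1697] [   8.4643 -101.1599]
```

Call:
drive_tool(plan=[[0,0,-0.5,0,0,0,30],[0,0,-0.5,0,0,0,40],[0,0,-0.5,0,0,0,40],[0,-40,-0.5,0,0,0,40],[0,-80,-1,0,0,0,40],[0,-130,0,0,0,0,40],[0,-160,0,0,0,0,40],[0,-160,0,0,0,0,40]])

```text
time: 51.1
position: [0.5014, -0.1635, 0.2085]
tool_rot: [0.439, -0.549, 0.558, -0.441]
ft_force: [0.9, -0.6, -0.1]
grip_width: 0.0398
```

```bash
python3 - <<'E'
from h import *
p,q=VIEW
relq([p[0],p[1],.2],q);relq(p,q)
E
```

```text
relq [ -94.9    6.4 -133.9] [ 7.2 88.1 17.5]
relq [ -95.4   95.2 -135. ] [ 7.2 88.1 17.5]
```

Call:
drive_tool(plan=[[-95,6,-134,7,88,18,40],[-95,6,-134,7,88,18,40],[-95,6,-134,7,88,18,40],[-95,6,-134,7,88,18,40],[-95,6,-134,7,88,18,40],[-95,6,-134,7,88,18,40],[-95,6,-134,7,88,18,40],[-95,6,-134,7,88,18,40],[-95,50,-134,7,88,18,40],[-95,95,-134,7,88,18,40]])

```text
time: 52.1
position: [0.3929, -0.035, 0.1294]
tool_rot: [0.121, 0.732, -0.666, 0.078]
ft_force: [-0.0, 1.1, 0.4]
grip_width: 0.0402
```

Call:
drive_tool(plan=[[0,12,0,0,0,0,40],[0,12,0,0,0,0,40],[0,12,0,0,0,0,40]])

```text
time: 52.4
position: [0.3974, -0.0339, 0.1188]
tool_rot: [0.12, 0.733, -0.665, 0.08]
ft_force: [-0.1, -0.4, -0.3]
grip_width: 0.04
```

```bash
cat > look2.py <<'E'
from h import *
import sys
np.set_printoptions(precision=2,suppress=True)
o=get_obs();im=camera("wrist");cv2.imwrite("pics/%d.png"%(o["time"]*100),im);print(o["time"],o["position"])
for n,z in {"fence":.026,sys.argv[1]+"_mark":.0345,"needle":.0445,"punch_point":.0345,"punch_cap":.125,"knob_grip":.086}.items():
      for r in mark_of("wrist",n)[:1]: q=atz("wrist",r["location"],z,o);print(n,round(r["conf"],2),np.round(r["location"],1),topress(q))
for z in(.0345,.0445,.125): print("P",z,np.array(proj("wrist",[*P,z],o)))
p=np.array(proj("wrist",[*P,.0345],o)).astype(int);x0,y0=p[0]-30,max(0,p[1]-35)
g=cv2.cvtColor(im,cv2.COLOR_BGR2GRAY)[y0:p[1]+25,x0:p[0]+30]
print("dark rows (x0,y0)",x0,y0)
b=cv2.resize(g,None,fx=1,fy=1)
for i in range(8,b.shape[0],1): print(y0+i,"".join("#" if v<45 else "+" if v<75 else "." for v in b[i]))
E
python3 look2.py foot_mid
```

```text
52.4 [ 0.4  -0.03  0.12]
fence 0.79 [365.8  69.2] [ 28.42 -22.51]
foot_mid_mark 0.7 [331.7  96.1] [-0.78  0.61]
punch_point 0.68 [332.6  95.9] [-0.51 -0.06]
punch_cap 0.74 [342.5  32.8] [-1.13 -1.06]
knob_grip 0.68 [180.8  41.9] [  1.53 105.85]
P 0.0345 [332.64  95.26]
P 0.0445 [333.25  90.41]
P 0.125 [340.86  30.43]
dark rows (x0,y0) 302 60
68 .................###++...++.++++++++++++++++++++++++++#.....
69 .................####++.....+++++++++++++++++++++++++##.....
70 .................#####++.....++++++++++...........++##+.....
71 .................######++........................++###......
72 .................########+.....................+++####......
73 .................#########++.................+++#####+......
74 .................##########+++++..........+++########+......
75 .................################++++++++++##########.......
76 .................####################+#+############+.......
77 ..................##################################+.......
78 ..................##################################........
79 ..................+##############################
[... 1891 characters left out ...]
..................................................
110 ............................................................
111 ............................................................
112 ............................................................
113 ............................................................
114 ............................................................
115 ............................................................
116 ............................................................
117 ............................................................
118 ............................................................
119 ............................................................
```

The pixel map puts the ring centre at about (334.3,95) and the needle axis at about (334.8,95.6), so they agree within 1 mm. Pressing.

```bash
python3 - <<'E'
from h import *
rel(*press(-40,10,.20),-150);rel(*press(0,-0.5,.16),-103.1)
E
```

```text
rel [-95.3 -56.7   5. ] [  1.1 -33.  -17.5]
rel [-120.5   -9.8   26.7] [ -6.4 -79.5 -17.6]
```

Call:
drive_tool(plan=[[-95,-57,5,1.1,-33,-17.5,0],[-95,-57,5,1.1,-33,-17.5,0],[-95,-57,5,1.1,-33,-17.5,0],[-95,-57,5,1.1,-33,-17.5,0],[-120,-10,27,-6.4,-79.5,-17.6,0],[-120,-10,27,-6.4,-79.5,-17.6,0],[-120,-10,27,-6.4,-79.5,-17.6,0],[-120,-10,27,-6.4,-79.5,-17.6,0],[-120,-10,27,-6.4,-79.5,-17.6,0],[-120,-10,27,-6.4,-79.5,-17.6,0]])

```text
time: 53.75
position: [0.5084, -0.07, 0.1593]
tool_rot: [-0.425, 0.566, -0.563, 0.427]
ft_force: [0.5, 0.2, 0.7]
grip_width: 0.0006
```

```bash
python3 - <<'E'
from h import *
o=get_obs();print(o["position"],yawnow(o),topress(o["position"]),o["ft_force"],o["grip_width"])
rel(*press(0,-0.5,.13),-103.1)
E
```

```text
[ 0.5084 -0.07    0.1593] -105.94548634279597 [-0.9149 -0.9051] [0.4985 0.2038 0.7168] 0.0005638472611328774
rel [-0.3 29.3  0.9] [ 0.  -2.8 -0.3]
```

Call:
drive_tool(plan=[[0,28,1,0,-2.8,0,0],[0,33,1,0,-2.8,0,0],[0,37,1,0,-2.8,0,0],[0,41,1,0,-2.8,0,0],[0,44,1,0,-2.8,0,0],[0,46,1,0,-2.8,0,0],[0,47.5,1,0,-2.8,0,0],[0,47.5,1,0,-2.8,0,0]])

```text
time: 54.55
position: [0.509, -0.0698, 0.1151]
tool_rot: [-0.436, 0.556, -0.554, 0.439]
ft_force: [-8.1, 2.1, 25.2]
grip_width: 0.0004
```

Call:
drive_tool(plan=[[0,-20,0,0,0,0,0],[0,-60,0,0,0,0,30],[0,-80,0,0,0,0,40],[50,-80,6,0,0,0,40],[92,-80,8,0,0,0,40],[92,-80,8,0,0,0,40],[92,-80,8,0,0,0,40],[92,-80,8,0,0,0,40]])

```text
time: 55.35
position: [0.4957, -0.161, 0.1912]
tool_rot: [-0.436, 0.557, -0.554, 0.439]
ft_force: [-0.9, 1.2, 0.1]
grip_width: 0.0387
```

```bash
python3 - <<'E'
from h import *
o=get_obs();print(o["time"],o["position"],yawnow(o),topress(o["position"]),o["ft_force"],o["grip_width"])
rel(*press(8,-93,.08),-103.1);rel(*press(8,-93,.0445),-103.1)
E
```

```text
55.35 [ 0.4957 -0.161   0.1912] -103.49160195594337 [  7.3963 -92.471 ] [-0.8576  1.2075  0.0819] 0.03871499487767491
rel [  1.2 111.2   0.6] [ 0.  -0.4 -0.3]
rel [  1.4 146.7   0.6] [ 0.  -0.4 -0.3]
```

Pressed to the stop (25 N at 0.115 m). Now to pick up the mid foot and take it out.

Call:
drive_tool(plan=[[1,50,1,0,0,0,40],[1,100,1,0,0,0,40],[1,130,1,0,0,0,40],[1,146,1,0,0,0,40],[1,146,1,0,0,0,40],[1,146,1,0,0,0,4],[1,146,1,0,0,0,4],[1,146,1,0,0,0,4],[1,146,1,0,0,0,4],[1,146,1,0,0,0,4]], newtons=30)

```text
time: 56.35
position: [0.4962, -0.162, 0.046]
tool_rot: [-0.437, 0.556, -0.554, 0.439]
ft_force: [-2.5, 0.6, 5.2]
grip_width: 0.0118
```

```bash
python3 - <<'E'
from h import *
o=get_obs();print(o["time"],o["position"],yawnow(o),topress(o["position"]),o["ft_force"],o["grip_width"])
E
```

```text
56.35 [ 0.4962 -0.162   0.046 ] -103.46783310959053 [  8.0804 -93.3368] [-2.5264  0.5641  5.1589] 0.011780848390625114
```

Call:
drive_tool(plan=[[0,-2,-2,0,0,0,4],[0,-3,-3,0,0,0,4],[20,-3,-4,0,0,0,4],[40,-3,-4,0,0,0,4],[48,-3,-4,0,0,0,4],[48,-30,-4,0,0,0,4],[48,-80,-4,0,0,0,4],[48,-130,-4,0,0,0,4],[48,-155,-4,0,0,0,4],[48,-155,-4,0,0,0,4]])

```text
time: 57.35
position: [0.4839, -0.21, 0.2042]
tool_rot: [0.435, -0.553, 0.557, -0.44]
ft_force: [0.8, -0.0, -0.1]
grip_width: 0.0121
```

```bash
sed -i 's/^TC=.*;TY/TC=np.array([.5475,.239]);TY/' h.py; python3 - <<'E'
from h import *
o=get_obs();print(o["time"],o["position"],yawnow(o),o["ft_force"],o["grip_width"])
print("long placed TCP in tray",totray([.4928,.193]))
rel(*tray(46,0,.2),-97)
E
```

```text
57.35 [ 0.4839 -0.21    0.2042] -103.48584336827314 [ 0.7984 -0.0435 -0.1182] 0.012081066127909231
long placed TCP in tray [ 52.3234 -48.6863]
rel [-405.7    4.7  -37.7] [-0.5 -6.5 -0.1]
```

Call:
drive_tool(plan=[[-406,0,-38,0,-6.5,0,4],[-406,0,-38,0,-6.5,0,4],[-406,0,-38,0,-6.5,0,4],[-406,0,-38,0,-6.5,0,4],[-406,0,-38,0,-6.5,0,4],[-406,0,-38,0,-6.5,0,4],[-406,0,-38,0,-6.5,0,4],[-406,0,-38,0,-6.5,0,4],[-406,0,-38,0,-6.5,0,4],[-406,0,-38,0,-6.5,0,4]])

```text
time: 58.35
position: [0.538, 0.1966, 0.2006]
tool_rot: [-0.469, 0.53, -0.527, 0.47]
ft_force: [0.6, -0.7, 0.5]
grip_width: 0.0116
```

```bash
python3 - <<'E'
from h import *
o=get_obs();print(o["time"],o["position"],yawnow(o),totray(o["position"]))
rel(*tray(46,0,.042),-97)
E
```

```text
58.35 [0.538  0.1966 0.2006] -96.78095378380495 [43.2417 -4.3073]
rel [  3.5 158.6   4.6] [ 0.1  0.2 -0.3]
```

Call:
drive_tool(plan=[[3,50,4,0,0,0,4],[3,100,4,0,0,0,4],[3,140,4,0,0,0,4],[3,155,4,0,0,0,4],[3,157,4,0,0,0,4],[3,157,4,0,0,0,4],[3,157,4,0,0,0,4]])

```text
time: 59.05
position: [0.544, 0.1916, 0.0463]
tool_rot: [-0.466, 0.53, -0.529, 0.47]
ft_force: [0.9, 0.7, -1.1]
grip_width: 0.0119
```

```bash
python3 - <<'E'
from h import *
o=get_obs();im=camera("wrist");cv2.imwrite("pics/lane.png",im);print(o["time"],o["position"],yawnow(o),totray(o["position"]),o["ft_force"])
hsv=cv2.cvtColor(im,cv2.COLOR_BGR2HSV)
for row in(90,130,160,190):
    s=hsv[row,:,1];m=(s>70)&(hsv[row,:,0]<30);idx=np.where(m)[0];
    runs=np.split(idx,np.where(np.diff(idx)>3)[0]+1);print(row,[(r[0],r[-1]) for r in runs if len(r)>8])
g=cv2.cvtColor(im,cv2.COLOR_BGR2GRAY).astype(int)
for row in(160,190): print(row,"grey 320-440:",g[row-2:row+3,320:440:2].mean(0).astype(int).tolist(),"\n 130-250:",g[row-2:row+3,130:250:2].mean(0).astype(int).tolist())
E
```

```text
59.05 [0.544  0.1916 0.0463] -97.05073833752851 [47.468  2.263] [ 0.9359  0.7177 -1.1274]
90 [(np.int64(0), np.int64(21)), (np.int64(53), np.int64(67)), (np.int64(160), np.int64(230)), (np.int64(245), np.int64(310))]
130 [(np.int64(164), np.int64(231)), (np.int64(246), np.int64(311))]
160 [(np.int64(166), np.int64(233)), (np.int64(247), np.int64(307))]
190 [(np.int64(169), np.int64(234)), (np.int64(248), np.int64(320))]
160 grey 320-440: [194, 92, 174, 126, 144, 170, 168, 170, 169, 164, 162, 122, 113, 107, 106, 101, 97, 98, 97, 98, 96, 97, 97, 98, 98, 97, 98, 98, 97, 97, 98, 99, 98, 98, 99, 98, 99, 98, 98, 81, 49, 48, 76, 97, 106, 162, 163, 161, 163, 162, 163, 164, 162, 162, 163, 162, 163, 162, 158, 51] 
 130-250: [164, 163, 160, 164, 162, 162, 161, 162, 162, 163, 163, 162, 163, 163, 144, 92, 96, 68, 90, 155, 158, 159, 160, 162, 163, 162, 160, 159, 160, 163, 162, 161, 158, 151, 150, 148, 148, 146, 148, 149, 151, 151, 153, 155, 155, 159, 166, 173, 175, 173, 165, 120, 93, 96, 96, 85, 89, 96, 84, 162]
190 grey 320-440: [103, 85, 94, 85, 94, 97, 99, 99, 97, 99, 97, 97, 98, 97, 98, 96, 97, 98, 98, 96, 97, 97, 97, 98, 98, 97, 98, 98, 100, 100, 99, 98, 99, 99, 98, 97, 99, 101, 75, 47, 51, 85, 95, 127, 166, 164, 164, 164, 164, 165, 163, 162, 163, 163, 165, 164, 165, 167, 165, 79] 
 130-250: [162, 162, 163, 161, 163, 163, 163, 163, 162, 162, 163, 165, 163, 162, 162, 162, 105, 95, 83, 69, 151, 161, 160, 161, 162, 162, 162, 161, 159, 162, 162, 165, 163, 158, 154, 150, 150, 147, 148, 147, 150, 151, 155, 155, 156, 159, 162, 169, 174, 173, 172, 150, 98, 93, 94, 95, 84, 93, 88, 132]
```

The numbers show the long foot lying in its lane and the held foot centred on the middle lane: its centre is at column 284.2 and the tray's at 284. Lowering.

Call:
drive_tool(plan=[[0,8,0,0,0,0,4],[0,14,0,0,0,0,4],[0,18,0,0,0,0,4],[0,20,0,0,0,0,4],[0,20,0,0,0,0,4],[0,20,0,0,0,0,4]])

```text
time: 59.7
position: [0.543, 0.1925, 0.0251]
tool_rot: [-0.467, 0.531, -0.528, 0.47]
ft_force: [0.5, -0.6, -1.0]
grip_width: 0.0117
```

```bash
python3 - <<'E'
from h import *
o=get_obs();print(o["time"],o["position"],yawnow(o),totray(o["position"]),o["ft_force"],o["moment"])
E
```

```text
59.7 [0.543  0.1925 0.0251] -96.97968366998639 [46.7277  1.2079] [ 0.4884 -0.5833 -1.038 ] [-0.0755  0.0506  0.    ]
```

Call:
drive_tool(plan=[[0,2,0,0,0,0,4],[0,3,0,0,0,0,4],[0,3,0,0,0,0,4],[0,3,0,0,0,0,28],[0,3,0,0,0,0,28],[0,3,0,0,0,0,28],[0,-40,0,0,0,0,28],[0,-90,0,0,0,0,28],[0,-140,0,0,0,0,28],[0,-190,0,0,0,0,28]])

```text
time: 60.7
position: [0.5423, 0.1913, 0.2165]
tool_rot: [-0.467, 0.531, -0.528, 0.47]
ft_force: [1.7, 0.1, 0.1]
grip_width: 0.028
```

Call:
drive_tool(plan=[[0,-40,-30,0,0,0,28],[0,-40,-30,0,0,0,28],[0,-40,-30,0,0,0,28]])

```text
time: 61.0
position: [0.5128, 0.195, 0.256]
tool_rot: [-0.467, 0.53, -0.529, 0.471]
ft_force: [0.0, 0.1, -0.6]
grip_width: 0.0276
```

```bash
python3 - <<'E'
from h import *
o=get_obs();im=camera("wrist");cv2.imwrite("pics/end.png",im);camera("top");camera("side");print(o["time"],o["position"],yawnow(o),o["ft_force"])
for c in("wrist","top","side"):
  for n,z in dict(foot_long_fin=.034,foot_long_mark=.012,foot_mid_fin=.034,foot_mid_mark=.012,foot_short_fin=.03,pot_a=0,glue=0).items():
    for r in mark_of(c,n)[:1]: q=atz(c,r["location"],z,o);print(n,c,round(r["conf"],2),q[:2],totray(q))
hsv=cv2.cvtColor(im,cv2.COLOR_BGR2HSV);m=((hsv[...,1]>90)&(hsv[...,0]>5)&(hsv[...,0]<28)&(hsv[...,2]>70)).astype(np.uint8)
m[225:]=0;n,l,st,ce=cv2.connectedComponentsWithStats(m)
for i in range(1,n):
    if st[i,4]>1500:
        cnt=cv2.findContours((l==i).astype(np.uint8),cv2.RETR_EXTERNAL,cv2.CHAIN_APPROX_NONE)[0][0]
        b=cv2.boxPoints(cv2.minAreaRect(cnt));print(st[i],np.array([totray(atz("wrist",p,.012,o)) for p in b]).tolist())
E
```

```text
61.0 [0.5128 0.195  0.256 ] -96.95943195009872 [ 0.0394  0.0657 -0.6455]
foot_long_fin wrist 0.93 [0.4952 0.1949] [ 50.1443 -46.5752]
foot_long_mark wrist 0.84 [0.5128 0.3067] [-63.0002 -42.6977]
foot_mid_fin wrist 0.63 [0.5455 0.192 ] [46.8422  3.777 ]
foot_mid_mark wrist 0.66 [0.5398 0.2818] [-41.5548 -12.9094]
pot_a wrist 0.96 [0.372  0.2239] [  36.4031 -172.2996]
foot_long_fin top 0.87 [0.4919 0.1969] [ 48.5973 -50.0279]
foot_mid_fin top 0.7 [0.5385 0.1966] [43.1963 -3.7158]
foot_mid_mark top 0.71 [0.5474 0.2834] [-44.0785  -5.4954]
foot_short_fin top 0.56 [ 0.527  -0.0694] [308.5979  17.2587]
pot_a top 0.61 [0.6022 0.1206] [110.8384  68.6765]
glue top 0.56 [ 0.355  -0.1718] [ 431.2297 -141.0312]
foot_long_fin side 0.9 [0.4927 0.1929] [ 52.4097 -48.8032]
foot_long_mark side 0.94 [0.514  0.3048] [-61.2579 -41.258 ]
foot_mid_fin side 0.8 [0.5446 0.1978] [41.2654  2.1197]
foot_mid_mark side 0.72 [0.5498 0.2857] [-46.6001  -3.3691]
pot_a side 0.87 [0.3842 0.23  ] [  28.8682 -160.965 ]
glue side 0.74 [ 0.3555 -0.1725] [ 431.7903 -140.4629]
```

```bash
python3 - <<'E'
from h import *
o=get_obs();im=cv2.imread("pics/end.png");hsv=cv2.cvtColor(im,cv2.COLOR_BGR2HSV)
for row in(70,100,130,160,185):
    m=(hsv[row,:,1]>70)&(hsv[row,:,0]<30);idx=np.where(m)[0];runs=np.split(idx,np.where(np.diff(idx)>3)[0]+1)
    print(row,[(int(r[0]),int(r[-1]),np.round([totray(atz("wrist",(c,row),.012,o))[1] for c in(r[0],r[-1])],1).tolist()) for r in runs if len(r)>25])
E
```

```text
70 []
100 [(297, 325, [-13.8, 19.7])]
130 []
160 [(251, 283, [-70.5, -30.6]), (292, 323, [-19.3, 19.4])]
185 [(82, 107, [-286.1, -254.3]), (252, 283, [-70.0, -30.6]), (292, 323, [-19.1, 20.3])]
```

```bash
python3 -c "
from rig import *
print(hand_in(),get_obs()['time'])"
```

```text
the job is handed in; nothing more can be done
the job is handed in; nothing more can be done
```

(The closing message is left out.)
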